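Lock the tube rack into the uncapping dock

ROBOT

A 6-joint arm with a two-finger parallel gripper is mounted at the origin on a cart in front of the work surface, level with it; the furniture and walls round the work are solid. World frame = base frame: x ahead of the robot, y to its left, z up, the work surface at z = 0. Lengths are in m, angles in degrees, forces in N, time in s.
With the tool pointing down it reaches from about 0.325 to 0.775 m from the base axis. Payload 9.3 kg.
Tool frame: the origin (TCP) lies midway between the tips of the shut fingers; the grasp point (between the pads) lies 19 mm behind it; z points along the fingers, x is the direction in which the jaws open and shut, and the axes are right-handed (so a half turn about z gives the same grasp; the last joint's range is limited). The gripper opens to 85 mm and grips with 20 to 120 N. Pads are 22 mm wide; open, the fingers measure 114 mm over their backs; the gripper's body (76 mm by 85 mm) begins 54 mm behind the grasp point. The pads swing forward as they close: fully open they stand 13 mm farther back than shut.
Start: joints at [-8.743, 14.817, 1.232, 76.415, 0, 81.257], TCP at [0.55, -0, 0.231] pointing down, gripper open.
Joint ranges: [-174.27, 174.27], [-52.1, 104.24], [-59.71, 78.15], [-110.17, 111.67], [-87.03, 83.33], [-180, 180]. Speed limits (degrees/s): [127.2, 127.2, 159.86, 180, 180, 180].

INTERFACE

Orientations are given as [roll, pitch, yaw] about the fixed x, y, z axes, in that order (R = Rz(yaw) Ry(pitch) Rx(roll)).
In Python, from rig import * gives the robot as it stands.
- The arm moves only by the tool drive_tool, never from a script. Its argument "series" is a list of rows, each a list of 7 numbers: the shift along the tool's x, y, z in mm, then the turn, a rotation vector about the tool's x, y, z in degrees, then the opening in per cent of the stroke, from 0 (shut) to 100 (fully open). In form: [[dx, dy, dz, wx, wy, wz, gripper], ...]. A call has exactly 5 rows; each row is the pose to reach, as a shift and turn from the pose commanded when the call began, along the tool's axes at that moment; what a row does not reach only later rows make up. A row lasts 1/12 s, in which the tool goes at most 41.7 mm and 7.16 degrees, less where a joint would pass 70% of its speed; a pose out of reach is approached as far as the arm can. A call with a gripper value outside its range is refused whole. The fingers move at their own pace and stop on an object; "force" is the grip in N (left out, the last holds). Time passes only in rows, so rows that repeat a pose let the fingers close, or fill a call up. It gives the time, the measured TCP pose, the force and the opening at its end, in the units of the state.
- state(): the state, without advancing time (a new reading comes with each control period).
- read_camera(name): name is "scene" or "side" or "wrist"; returns a dict with "image" (420x560x3 uint8, red, green, blue), "mtx" (3x3 intrinsics, pixels), "view" (4x4, takes a point from world to camera coordinates); the wrist camera has in their place "mount" (4x4, takes a point from camera to tool coordinates, whose origin is the TCP and whose axes are the tool frame's). Camera axes: x right, y down, z forward; pixel columns grow to the right and rows downward; lengths in m; the calibration is good to about 2 mm. A picture is of the moment at which its call begins: read the wrist's pose just before it. There is no depth.
- hand_in(): hands the job in, once; it reports no verdict.
The state is a dict: "clock": time; "joints": joint angles; "joint_velocities": joint speeds; "joint_efforts": joint torques, N m; "tcp_pos": TCP position; "orientation": TCP orientation; "ft_force": force on the tool from outside, world axes, zero at the start; "torque": the same for the moment, N m; "finger_gap": finger opening in m.
Only numpy, scipy, OpenCV 4.12 (cv2) and the standard library are available. Lean on these libraries where they do the work, as an engineer would, in place of code of your own. Each camera call takes 0.05 s, during which the arm holds its last target.

TASK

The tube rack stands only part of the way into its uncapping dock and the dock's gate is open. Push the rack gently back until it is fully home against the fence, then lift the gate's latch bar by its black knob, swing the gate shut with the bar held above its catch, and let the bar drop fully into the catch so that the sprung gate stays locked by itself. Do not ram the rack or force the bar against its catch, and leave the bottle, the timer and the tape roll where they are.

Things in the scene. Friction and masses are not known exactly. Their poses are not given: they have to be found in the camera images.
- dock: Uncapping dock fixed to the bench: base plate 166x230x8 mm, white side cheeks and back fence 42 mm high, open top, clear steel-framed gate in front. Origin: underside of the base, middle of the bay; +x points front to back, y across, z up. Fence face at x=+0.056, cheeks' inner faces at y=+-0.0705, bay floor at z=0.008.
- rack: Black tube rack 101x139x34 mm, 0.15-0.5 kg, loose on the bay floor; five capped tubes fixed in its rear row (tops 106 mm above its underside), front 70 mm without tubes. Origin: centre of the underside; its x points to the front, against the dock's x (within 0.02 rad). Its front contact face is 49 mm, its rear one 47 mm from the origin. Starts 20-40 mm short; home: origin at dock x=0.009.
- hinge (a point): The gate's upright hinge axis, at dock x=-0.068, y=-0.085; this point is 66 mm above the bench, at the height of the bar. The gate is 170 mm long from here, 6 mm thick, its top 76 mm above the bench.
- gate_hinge (a joint): Angle of the gate about its upright hinge, rad. 0 = nominally shut (gate along the dock's +y from the hinge); positive = swung open to the front, counter-clockwise from above, at most 1.75. Swings freely and stays where it is left when open. Locked it stands within 0.055 of 0, depending on how the catch was set.
- pad_mount (a point): Middle plane of the gate behind its sprung rubber pad (60x18 mm), 85 mm from the hinge, 28 mm above the bench. The pad stands 36 mm proud on the inner side. When the gate closes on a rack that is home it touches it at a gate angle of about 0.09, and pushes back with 3.6 N plus 0.4 N per mm: a gate let go before the bar is down in the catch is thrown out again.
- bar_pivot (a joint): Angle of the gravity latch bar on the gate, rad. 0 = down on its rest, level; positive = free end raised, at most 0.30; falls by its own weight (0.2 kg). The steel bar is 6 mm thick, 10 mm high (61-71 mm above the bench when level), 159 mm long from the pivot. It clears the catch's lip above 0.07 and still meets the catch's back wall below 0.16.
- bar: The latch bar with its knob. Origin: pivot on the gate, 25 mm from the hinge axis along the gate, 5 mm in front of the gate's middle plane, 66 mm above the bench; y along the bar to the free end, x square to the gate towards the bay, z up when level.
- knob (a point): Centre of the black ball knob, 22 mm diameter on an 8 mm stem, to take the bar by: 115 mm along the bar from the pivot and 52 mm above its middle line; 140 mm from the hinge along the gate, 8 mm in front of the gate's middle plane, 118 mm above the bench when the bar is down. The ball can turn between the fingers.
- catch_mark (a point): Mark on the bracket for the steel catch at the front corner: U open on top, 16 mm wide in y: front lip 6 mm thick, top 71 mm above the bench; 8 mm slot for the 6 mm bar; back wall 6 mm, top 88 mm. The catch is clamped by hand in slotted holes: its slot lies up to 8 mm before or behind this mark (dock x) and is not read out. Feel for the back wall with the bar raised, then lower.
- bottle: White bottle, 39 mm diameter, 150 mm high, a bystander. Origin: centre of its underside.
- timer: White bench timer, 64x64x19 mm, a bystander. Origin: centre of its underside.
- tape: Roll of cream paper tape, 62 mm diameter, 19 mm high, a bystander. Origin: centre of its underside.

How it is judged:
By the outcome, as a careful person would: the job done as asked, in the order asked, and still so for the second after the job is handed in, with the robot touching nothing.
It also fails if it takes over 69 s, if anything falls off the work surface, if the arm or the gripper's body presses on something with over 40 N, if the wrist force passes 120 N, or if a joint passes its speed limit or range.

## Working session

There is one attempt and no reset: what is moved stays moved. The work goes in short steps, Python scripts to look and compute and a tool call to move; the robot and the scene stay as the last step left them, time stands still between calls to the robot, and variables do not carry over. Pictures are saved under pics/ and viewed, and the job is handed in when it is done.

Besides the shell and the picture viewer there is one more tool, called after "Emit:" as name(argument=value, ...) on one line, values as JSON. drive_tool: Moves the arm, as the interface text tells. Its arguments: {"type":"object","properties":{"series":{"type":"array"},"force":{"type":"number"}},"required":["series"]}

```bash
ls; mkdir -p pics
python3 - <<'E'
from rig import *
import cv2,numpy as np
np.set_printoptions(precision=4,suppress=True)
s=state();print(s)
for n in("scene","side","wrist"):
    r=read_camera(n);cv2.imwrite(f"pics/{n}0.png",r["image"][:,:,::-1])
    print(n,r["mtx"],r.get("view",r.get("mount")))
print(state()["clock"])
E
```

```text
pics
{'clock': 0.0, 'joints': array([-8.7435, 14.8497,  1.1895, 76.4165,  0.0011, 81.2577]), 'joint_velocities': array([ 0.0292, -0.0013,  0.0367,  0.0329,  0.0934,  0.0267]), 'joint_efforts': array([ -0.0003, -55.5638,  34.4536,   0.0132,  -0.0003,   0.    ]), 'tcp_pos': array([0.5497, 0.    , 0.2307]), 'orientation': array([-179.9872,    0.0757,   -0.0013]), 'ft_force': array([ 0.6801, -0.2935,  0.3335]), 'torque': array([-0.0441,  0.0143,  0.0204]), 'finger_gap': 0.08546249788927428}
scene [[459.8954   0.     284.8694]
 [  0.     459.8954 207.6368]
 [  0.       0.       1.    ]] [[ 0.8264 -0.5628 -0.0193 -0.5629]
 [-0.4043 -0.5691 -0.716   0.226 ]
 [ 0.3919  0.5995 -0.6978  0.8021]
 [ 0.      0.      0.      1.    ]]
side [[452.7326   0.     275.7388]
 [  0.     452.7326 217.0062]
 [  0.       0.       1.    ]] [[ 0.9147 -0.4041  0.0059 -0.59  ]
 [-0.2181 -0.5059 -0.8346  0.1453]
 [ 0.3402  0.7621 -0.5508  0.8591]
 [ 0.      0.      0.      1.    ]]
wrist [[316.0203   0.     274.2212]
 [  0.     316.0203 216.3721]
 [  0.       0.       1.    ]] [[ 1.     -0.0006  0.0003 -0.0001]
 [ 0.0005  0.9486  0.3165 -0.0808]
 [-0.0005 -0.3165  0.9486 -0.1425]
 [ 0.      0.      0.      1.    ]]
0.15
```

View pics/scene0.png

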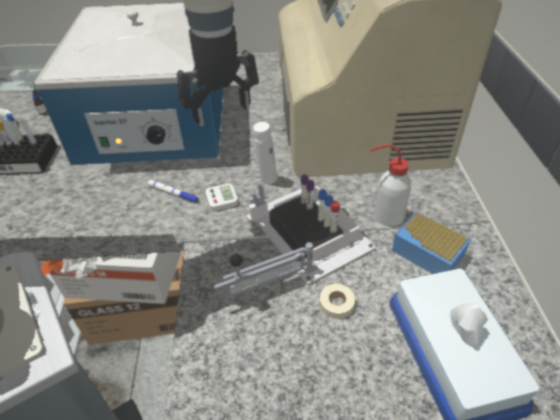

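View pics/side0.png

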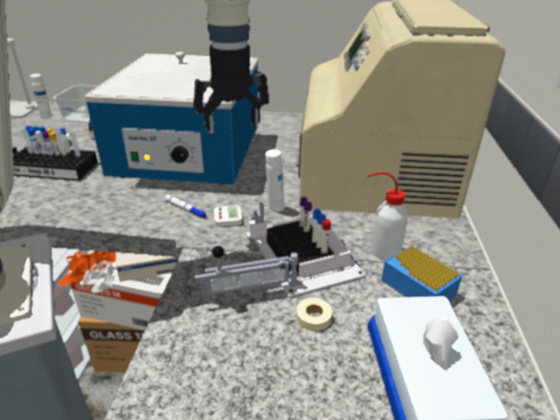

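View pics/wrist0.png

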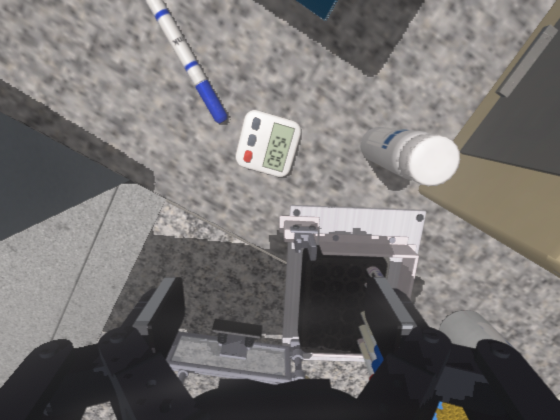

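The wrist view shows the bay at about columns 290–420, rows 210–360. The gate is open to the left (hinge near (290,365)) and the catch is near (300,228). I'll move to a better viewpoint over it and then zoom in.

```bash
cat > h.py <<'E'
import cv2,numpy as np,json
from scipy.spatial.transform import Rotation as Rn
np.set_printoptions(precision=4,suppress=True)
def T_tool(s):
    T=np.eye(4);T[:3,:3]=Rn.from_euler('xyz',s["orientation"],degrees=True).as_matrix();T[:3,3]=s["tcp_pos"];return T
def snap(name,tag):
    from rig import state,read_camera
    s=state();r=read_camera(name)
    C=T_tool(s)@np.array(r["mount"]) if name=="wrist" else np.linalg.inv(np.array(r["view"]))
    cv2.imwrite(f"pics/{tag}.png",r["image"][:,:,::-1])
    json.dump(dict(K=np.array(r["mtx"]).tolist(),C=C.tolist()),open(f"pics/{tag}.json","w"))
def load(tag):
    d=json.load(open(f"pics/{tag}.json"));return np.array(d["K"]),np.array(d["C"])
def ray(tag,uv):
    K,C=load(tag);d=C[:3,:3]@np.linalg.solve(K,[uv[0],uv[1],1.]);return C[:3,3],d/np.linalg.norm(d)
def onz(tag,uv,z):
    o,d=ray(tag,uv);return o+d*(z-o[2])/d[2]
def tri(*obs):
    A=np.zeros((3,3));b=np.zeros(3);P=[]
    for t,uv in obs:
        o,d=ray(t,uv);M=np.eye(3)-np.outer(d,d);A+=M;b+=M@o;P.append((o,M))
    x=np.linalg.solve(A,b);return x,[float(np.linalg.norm(M@(x-o))) for o,M in P]
def proj(tag,p):
    K,C=load(tag);q=np.linalg.inv(C)@np.append(p,1);q=K@q[:3];return q[:2]/q[2]
def crop(tag,x0,y0,w,h,f):
    im=cv2.imread(f"pics/{tag}.png")[y0:y0+h,x0:x0+w]
    im=cv2.resize(im,None,fx=f,fy=f,interpolation=cv2.INTER_CUBIC)
    for x in range((x0//20+1)*20,x0+w,20): cv2.putText(im,str(x),(int((x-x0)*f),10),0,.35,(0,0,255),1);cv2.line(im,(int((x-x0)*f),12),(int((x-x0)*f),18),(0,0,255),1)
    for y in range((y0//20+1)*20,y0+h,20): cv2.putText(im,str(y),(0,int((y-y0)*f)),0,.35,(0,0,255),1)
    cv2.imwrite(f"pics/{tag}_c{x0}_{y0}.png",im)
E
python3 - <<'E'
from h import *
snap("scene","s1");snap("side","d1");snap("wrist","w1")
crop("s1",200,150,190,145,4);crop("d1",180,180,190,130,4)
crop("w1",150,190,290,200,2.7)
E
```

```text
(no output)
```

View pics/s1_c200_150.png

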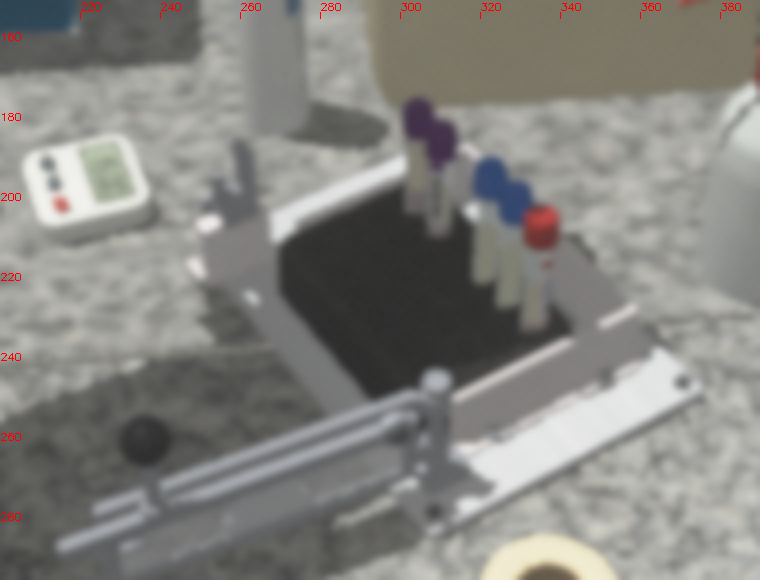

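View pics/d1_c180_180.png

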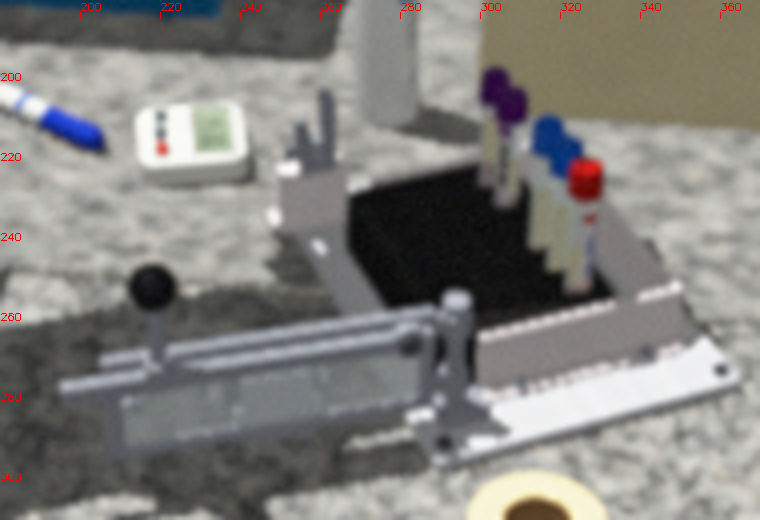

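View pics/w1_c150_190.png

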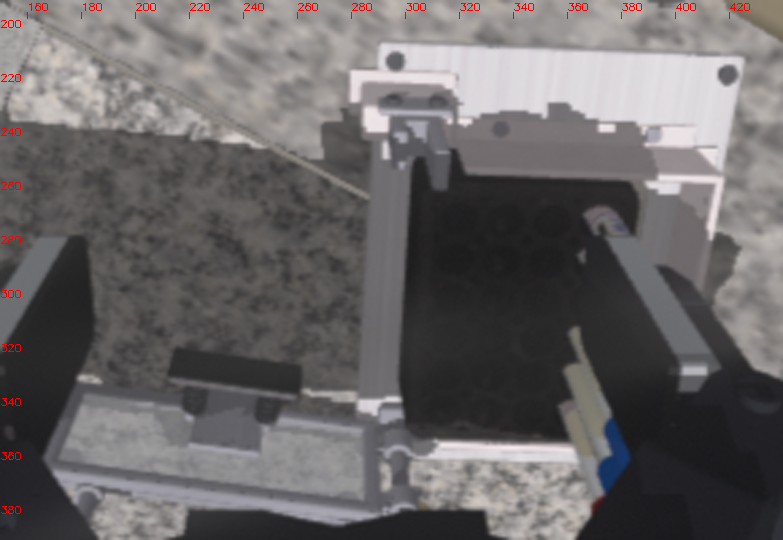

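Run:
```python
from h import *
for n,uv,z in [("screwFL",(293,214),.008),("screwBL",(416,219),.008),("plate corner BL",(421,212),.008),("plate FL",(288,208),.008)]:
    print(n,onz("w1",uv,z))
print(tri(("s1",(234,260)),("d1",(215.5,252.5))))   # knob
print("hinge post top",tri(("s1",(307.5,244)),("d1",(292,254.5))))
print("plate RF corner",onz("s1",(308,283.5),.008),onz("d1",(288.5,296),.008))
print("plate RB corner",onz("s1",(374,247),.008),onz("d1",(363,275),.008))
print("bottle",onz("s1",(273,183),0))
```

```text
screwFL [ 0.5726 -0.0381  0.008 ]
screwBL [ 0.7231 -0.0446  0.008 ]
plate corner BL [ 0.7279 -0.0356  0.008 ]
plate FL [ 0.5664 -0.0305  0.008 ]
(array([ 0.4373, -0.2108,  0.1139]), [0.00022556184733996622, 0.00022556184733993668])
hinge post top (array([ 0.5768, -0.2285,  0.0789]), [0.00035157497223294417, 0.0003515749722330502])
plate RF corner [ 0.5577 -0.2585  0.008 ] [ 0.5569 -0.2584  0.008 ]
plate RB corner [ 0.7188 -0.2621  0.008 ] [ 0.7181 -0.2632  0.008 ]
bottle [0.6652 0.0261 0.    ]
```

Emit:
drive_tool(series=[[0, 20, -15, 0, 0, 0, 100], [0, 45, -30, 0, 0, 0, 100], [0, 70, -45, 0, 0, 0, 100], [0, 90, -60, 0, 0, 0, 100], [0, 100, -60, 0, 0, 0, 100]])

```text
clock: 0.72
tcp_pos: [0.5506, -0.1023, 0.2938]
orientation: [179.9, -0.2, -0.1]
ft_force: [0.4, -0.5, -0.7]
finger_gap: 0.0854
```

Run:
```python
from h import *
snap("wrist","w2");crop("w2",150,150,270,210,2.9)
```

```text
(no output)
```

View pics/w2.png

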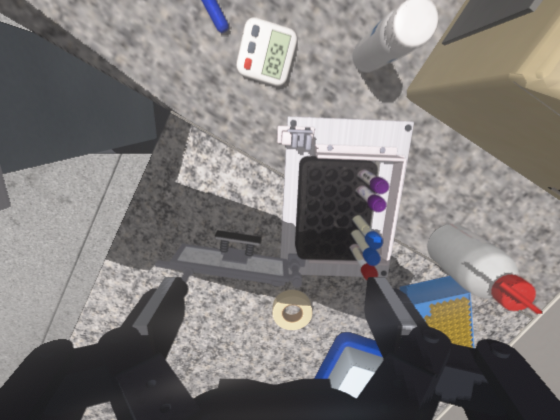

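View pics/w2_c150_150.png

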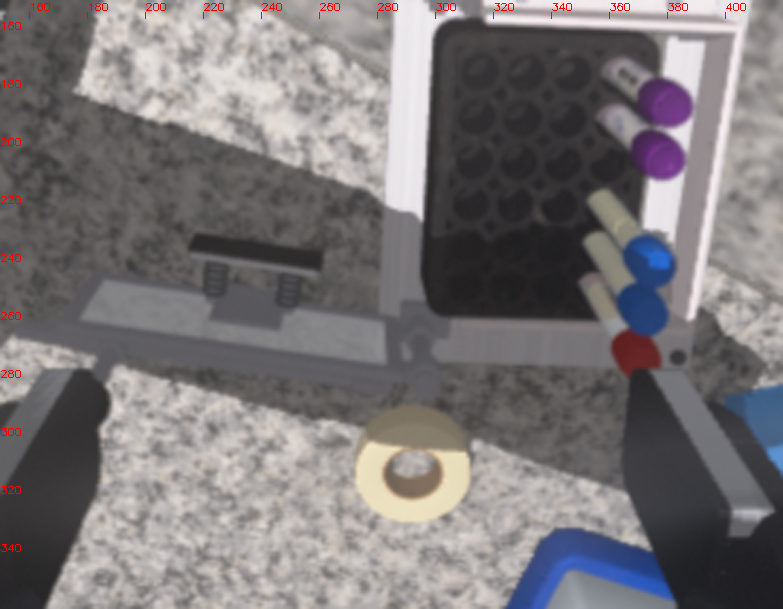

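The wrist view shows the rack's black top from column 298 to 377, rows 157–260. The gate lies at rows 247–285, with its hinge post near (294,270). The left finger hides the knob.

Run:
```python
from h import *
print("rack front top", [onz("w2",(299,v),.042) for v in (165,210,250)])
print("hinge w",tri(("s1",(307.5,244)),("d1",(292,254.5)),("w2",(294.3,267))))
for n,uv in [("FL",(288,118)),("BL",(413,122))]: print(n,onz("w2",uv,.008))
# knob by mask
for t,(x0,y0,x1,y1) in (("s1",(222,248,248,272)),("d1",(203,240,230,264))):
    g=cv2.imread(f"pics/{t}.png").max(2)[y0:y1,x0:x1]
    m=(g<45).astype(np.uint8);n,l,st,c=cv2.connectedComponentsWithStats(m)
    i=1+np.argmax(st[1:,4]);print(t,st[i],c[i]+[x0,y0])
# catch/bracket and fence views
crop("w2",270,100,160,90,4.9)
```

```text
rack front top [array([ 0.5825, -0.086 ,  0.042 ]), array([ 0.5839, -0.1448,  0.042 ]), array([ 0.5852, -0.2021,  0.042 ])]
hinge w (array([ 0.5813, -0.2173,  0.0667]), [0.003545634934674275, 0.0020775909939627166, 0.0042941858055998445])
FL [ 0.5697 -0.0307  0.008 ]
BL [ 0.7324 -0.036   0.008 ]Traceback (most recent call last):
  File "<stdin>", line 9, in <module>
    return _wrapfunc(a, 'argmax', axis=axis, out=out, **kwds)
    return bound(*args, **kwds)
ValueError: attempt to get argmax of an empty sequence
```

Emit:
drive_tool(series=[[-3, 8, 12, 0, 0, -7, 30], [-6, 16, 24, 0, 0, -14, 30], [-10, 24, 36, 0, 0, -21, 30], [-15, 34, 48, 0, 0, -28, 30], [-20, 42, 60, 0, 0, -35, 30]])

```text
clock: 1.18
tcp_pos: [0.5294, -0.1415, 0.2295]
orientation: [-179.9, 0.0, 35.4]
ft_force: [-0.4, 0.5, -0.2]
finger_gap: 0.0263
```

Emit:
drive_tool(series=[[0, 0, 10, 0, 0, -7, 30], [0, 0, 20, 0, 0, -14, 30], [0, 0, 30, 0, 0, -21, 30], [0, 0, 40, 0, 0, -28, 30], [0, 0, 50, 0, 0, -35, 30]])

```text
clock: 1.6
tcp_pos: [0.5295, -0.1409, 0.1797]
orientation: [-179.9, -0.0, 70.4]
ft_force: [-0.1, 0.5, -0.3]
finger_gap: 0.0253
```

Emit:
drive_tool(series=[[0, 0, 10, 0, 0, -7, 30], [0, 0, 20, 0, 0, -14, 30], [0, 0, 30, 0, 0, -18, 30], [0, 0, 40, 0, 0, -18, 30], [0, 0, 40, 0, 0, -18, 30]])

```text
clock: 2.02
tcp_pos: [0.5288, -0.1408, 0.1387]
orientation: [-179.8, -0.1, 87.9]
ft_force: [-0.6, 0.0, 0.0]
finger_gap: 0.0254
```

Run:
```python
from h import *
from rig import state
s=state();print(s["tcp_pos"],s["orientation"],s["joints"])
snap("scene","s3");snap("side","d3");snap("wrist","w3")
crop("w3",80,60,400,300,2);crop("d3",180,170,190,140,4)
```

```text
[ 0.5288 -0.1408  0.1387] [-179.7915   -0.0925   87.8837] [-23.7052  17.1679  -9.2643  63.7957   0.0093 -21.5892]
```

View pics/w3_c80_60.png

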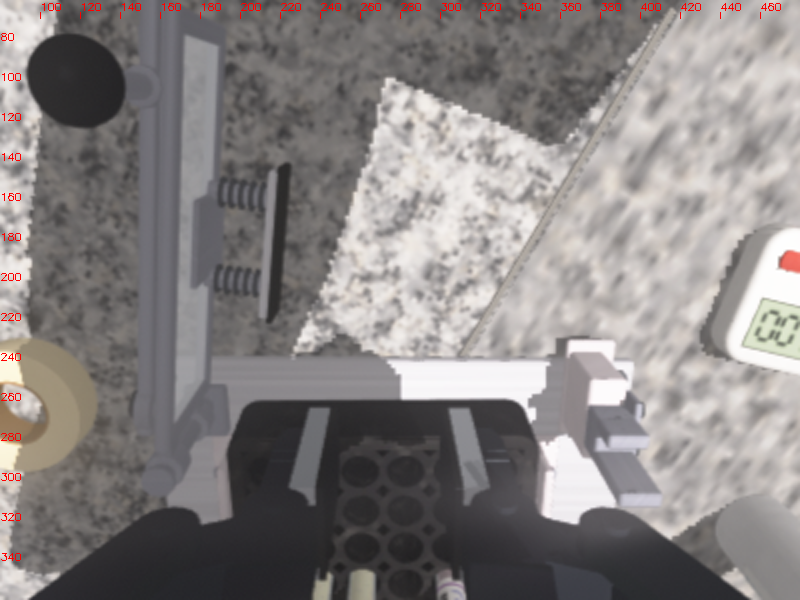

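View pics/d3_c180_170.png

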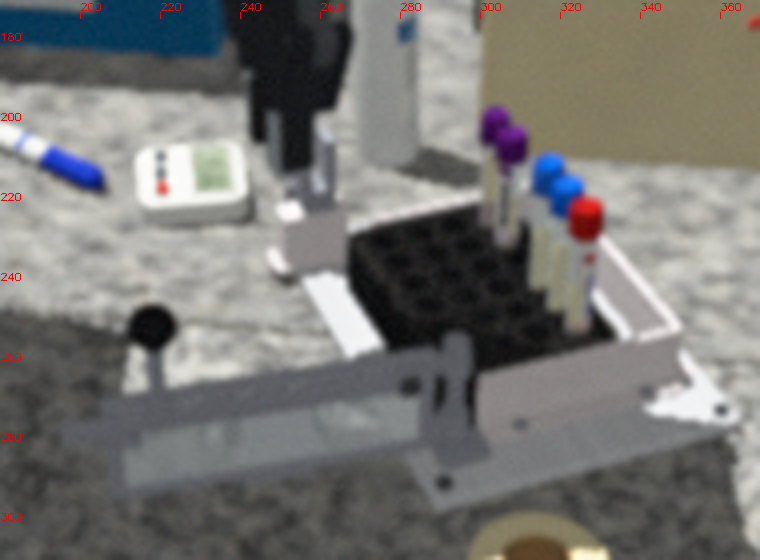

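Run:
```python
from h import *
crop("s3",200,160,190,140,4)
print("knob",tri(("s1",(236,260)),("d1",(218,251.5)),("w3",(118,100))))
print("knob",tri(("s1",(236,260)),("w3",(118,100))),tri(("d1",(218,251.5)),("w3",(118,100))))
print("hinge",tri(("s1",(308.5,244)),("d1",(294,255)),("w3",(161,295))))
print("rack front top", [onz("w3",(u,260.5),.042) for u in (220,270,330)])
print("plate front", [onz("w3",(u,239),.008) for u in (200,250,290)])
# masks for knob
for t,(x0,y0,x1,y1) in (("s3",(222,248,248,272)),("d3",(203,240,230,264)),("w3",(85,70,150,130))):
    g=cv2.imread(f"pics/{t}.png").max(2)[y0:y1,x0:x1]; print(t,g.min())
    m=(g<60).astype(np.uint8);n,l,st,c=cv2.connectedComponentsWithStats(m)
    i=1+np.argmax(st[1:,4]) if n>1 else 0;print(t,st[i],c[i]+[x0,y0])
```

```text
knob (array([ 0.4399, -0.2155,  0.118 ]), [0.0009641803587206424, 0.0005837014529372994, 0.0004304180849585616])
knob (array([ 0.4397, -0.2155,  0.1176]), [0.0006569882757636873, 0.0006569882757636688]) (array([ 0.4404, -0.2154,  0.1183]), [1.8473653502012843e-05, 1.8473653501991346e-05])
hinge (array([ 0.5788, -0.2291,  0.0768]), [0.0011315532075800714, 0.0014441929173355111, 0.0022542642393789188])
rack front top [array([ 0.5663, -0.1892,  0.042 ]), array([ 0.5679, -0.147 ,  0.042 ]), array([ 0.5698, -0.0964,  0.042 ])]
plate front [array([ 0.5599, -0.213 ,  0.008 ]), array([ 0.5616, -0.166 ,  0.008 ]), array([ 0.5631, -0.1284,  0.008 ])]
s3 49
s3 [10  8  9 10 71] [236.0141 260.1408]
d3 9
d3 [ 8  7 13 11 98] [217.2959 251.7245]
w3 38
w3 [   9    7   48   47 1729] [117.8473  99.9867]
```

View pics/s3_c200_160.png

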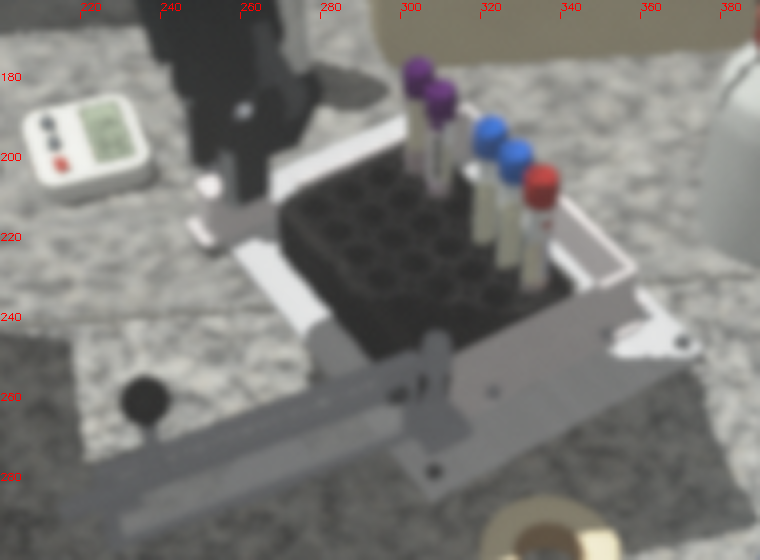

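The knob is at (0.440, -0.2155, 0.118) and its height matches the text. The hinge is at about (0.578, -0.229), which puts it 140 mm from the knob, as it should be. The rack's front face is at x ≈ 0.584, and home for that face is ≈ 0.609. I'll descend in front of the rack and push.

Emit:
drive_tool(series=[[-2, 0, 24, 0, 0, 0, 30], [-3, 0, 52, 0, 0, 0, 30], [-3, 0, 84, 0, 0, 0, 30], [-3, 0, 110, 0, 0, 0, 30], [-3, 0, 120, 0, 0, 0, 30]])

```text
clock: 2.58
tcp_pos: [0.5286, -0.1444, 0.0187]
orientation: [-179.8, -0.1, 87.9]
ft_force: [-0.3, 0.4, 0.1]
finger_gap: 0.0258
```

Emit:
drive_tool(series=[[0, 7, 0, 0, 0, 0, 30], [0, 15, 0, 0, 0, 0, 30], [0, 23, 0, 0, 0, 0, 30], [0, 29, 0, 0, 0, 0, 30], [0, 34, 0, 0, 0, 0, 30]])

```text
clock: 3.0
tcp_pos: [0.5658, -0.1465, 0.0226]
orientation: [179.9, 0.1, 88.0]
ft_force: [-0.9, -1.0, -0.0]
finger_gap: 0.0256
```

Emit:
drive_tool(series=[[0, 2, 0, 0, 0, 0, 30], [0, 4, 0, 0, 0, 0, 30], [0, 6, 0, 0, 0, 0, 30], [0, 8, 0, 0, 0, 0, 30], [0, 10, 0, 0, 0, 0, 30]])

```text
clock: 3.42
tcp_pos: [0.5736, -0.1465, 0.0213]
orientation: [-180.0, -0.0, 88.0]
ft_force: [-2.6, 0.0, 2.3]
finger_gap: 0.0254
```

Emit:
drive_tool(series=[[0, 2, 0, 0, 0, 0, 30], [0, 4, 0, 0, 0, 0, 30], [0, 6, 0, 0, 0, 0, 30], [0, 8, 0, 0, 0, 0, 30], [0, 10, 0, 0, 0, 0, 30]])

```text
clock: 3.83
tcp_pos: [0.5839, -0.1469, 0.0213]
orientation: [-180.0, -0.0, 88.0]
ft_force: [-1.7, 0.4, 1.4]
finger_gap: 0.0254
```

Emit:
drive_tool(series=[[0, 1.5, 0, 0, 0, 0, 30], [0, 3, 0, 0, 0, 0, 30], [0, 4.5, 0, 0, 0, 0, 30], [0, 6, 0, 0, 0, 0, 30], [0, 7, 0, 0, 0, 0, 30]])

```text
clock: 4.25
tcp_pos: [0.591, -0.1471, 0.0212]
orientation: [180.0, -0.0, 88.0]
ft_force: [-2.4, 0.4, 1.6]
finger_gap: 0.0256
```

Expected contact with the fence is at a TCP x of about 0.598. I'll go on in smaller steps.

Emit:
drive_tool(series=[[0, 0.8, 0, 0, 0, 0, 30], [0, 1.6, 0, 0, 0, 0, 30], [0, 2.4, 0, 0, 0, 0, 30], [0, 3.2, 0, 0, 0, 0, 30], [0, 4, 0, 0, 0, 0, 30]])

```text
clock: 4.67
tcp_pos: [0.5949, -0.1472, 0.0213]
orientation: [-180.0, -0.0, 88.0]
ft_force: [-1.4, -0.2, 0.2]
finger_gap: 0.0256
```

Emit:
drive_tool(series=[[0, 0.5, 0, 0, 0, 0, 30], [0, 1, 0, 0, 0, 0, 30], [0, 1.5, 0, 0, 0, 0, 30], [0, 2, 0, 0, 0, 0, 30], [0, 2, 0, 0, 0, 0, 30]])

```text
clock: 5.08
tcp_pos: [0.597, -0.1474, 0.0213]
orientation: [180.0, -0.0, 88.0]
ft_force: [-0.6, 0.5, 0.6]
finger_gap: 0.0259
```

Run:
```python
from h import *
snap("scene","s4");snap("side","d4");snap("wrist","w4")
crop("s4",240,150,140,130,4.5);crop("d4",240,180,140,120,4.5)
```

```text
(no output)
```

View pics/s4_c240_150.png

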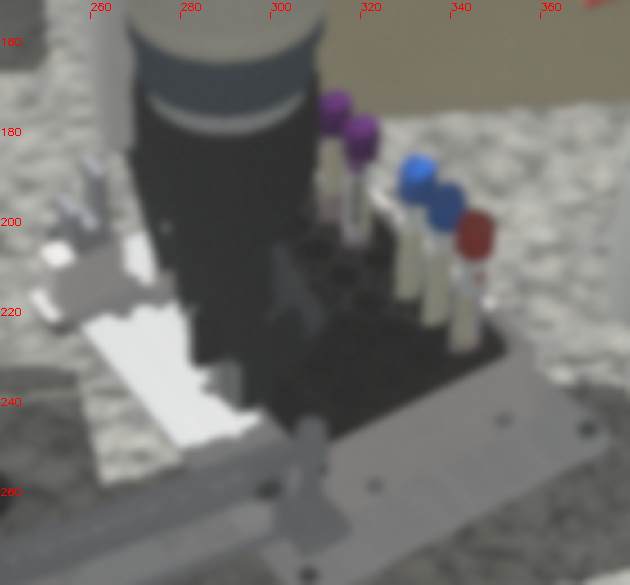

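View pics/w4.png

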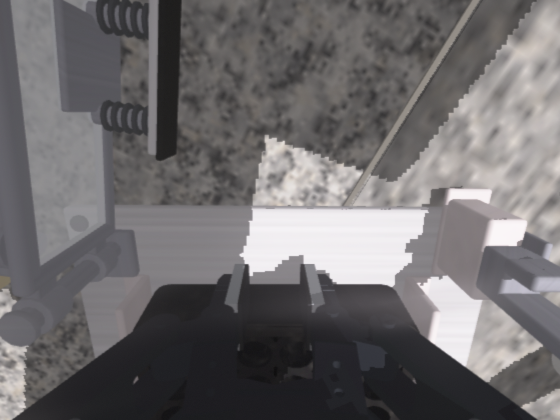

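The scene view shows the rack almost at the fence: its rear is near (343,232). The force is still only sliding friction, so I'll go on slowly.

Emit:
drive_tool(series=[[0, 0.4, 0, 0, 0, 0, 30], [0, 0.8, 0, 0, 0, 0, 30], [0, 1.2, 0, 0, 0, 0, 30], [0, 1.6, 0, 0, 0, 0, 30], [0, 2, 0, 0, 0, 0, 30]])

```text
clock: 5.65
tcp_pos: [0.5989, -0.1474, 0.0213]
orientation: [-180.0, 0.0, 88.0]
ft_force: [-2.1, 0.5, 0.8]
finger_gap: 0.0254
```

Emit:
drive_tool(series=[[0, 0.4, 0, 0, 0, 0, 30], [0, 0.8, 0, 0, 0, 0, 30], [0, 1.2, 0, 0, 0, 0, 30], [0, 1.6, 0, 0, 0, 0, 30], [0, 2, 0, 0, 0, 0, 30]])

```text
clock: 6.07
tcp_pos: [0.6001, -0.1474, 0.0213]
orientation: [-179.9, -0.0, 88.0]
ft_force: [-7.2, 0.4, 3.8]
finger_gap: 0.0259
```

Emit:
drive_tool(series=[[0, 0.2, 0, 0, 0, 0, 30], [0, 0.4, 0, 0, 0, 0, 30], [0, 0.6, 0, 0, 0, 0, 30], [0, 0.8, 0, 0, 0, 0, 30], [0, 0.8, 0, 0, 0, 0, 30]])

```text
clock: 6.48
tcp_pos: [0.6002, -0.1473, 0.0213]
orientation: [-179.8, -0.0, 88.0]
ft_force: [-8.6, 0.3, 5.6]
finger_gap: 0.0255
```

The TCP has stopped at x = 0.600 while the force rises to about 9 N, so the rack is home (two-finger contact, so it should be square). I'll back off and go up.

Emit:
drive_tool(series=[[0, -3, 0, 0, 0, 0, 30], [0, -10, 0, 0, 0, 0, 30], [0, -25, -5, 0, 0, 0, 30], [0, -40, -30, 0, 0, 0, 30], [0, -50, -65, 0, 0, 0, 30]])

```text
clock: 6.9
tcp_pos: [0.5489, -0.1449, 0.0843]
orientation: [-179.7, -0.1, 88.0]
ft_force: [0.7, -0.4, 1.3]
finger_gap: 0.0255
```

Emit:
drive_tool(series=[[0, 0, -35, 0, 0, 0, 60], [0, 0, -70, 0, 0, 0, 80], [0, 0, -105, 0, 0, 0, 80], [0, 0, -130, 0, 0, 0, 80], [0, 0, -135, 0, 0, 0, 80]])

```text
clock: 7.32
tcp_pos: [0.553, -0.1464, 0.2264]
orientation: [179.6, 0.2, 88.0]
ft_force: [0.7, -0.5, 0.8]
finger_gap: 0.0682
```

Run:
```python
from h import *
from rig import state
s=state();print(s["tcp_pos"],s["orientation"],s["joints"])
snap("scene","s5");snap("side","d5");snap("wrist","w5")
crop("d5",180,170,190,140,4)
for t,(x0,y0,x1,y1) in (("s5",(222,248,248,272)),("d5",(203,240,230,264))):
    g=cv2.imread(f"pics/{t}.png").max(2)[y0:y1,x0:x1]
    m=(g<60).astype(np.uint8);n,l,st,c=cv2.connectedComponentsWithStats(m)
    i=1+np.argmax(st[1:,4]) if n>1 else 0;print(t,st[i],c[i]+[x0,y0])
```

```text
[ 0.553  -0.1464  0.2264] [179.5635   0.156   88.0026] [-23.2331  16.7545   3.235   76.0171   0.0127 -21.2362]
s5 [10  8  9 10 69] [235.942  260.0435]
d5 [ 9  7 12 11 94] [217.5426 251.6277]
```

View pics/w5.png

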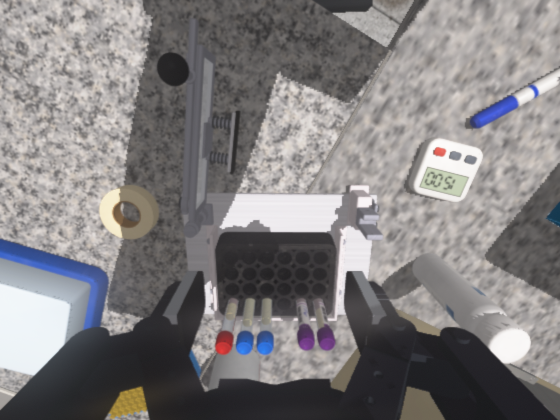

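View pics/d5_c180_170.png

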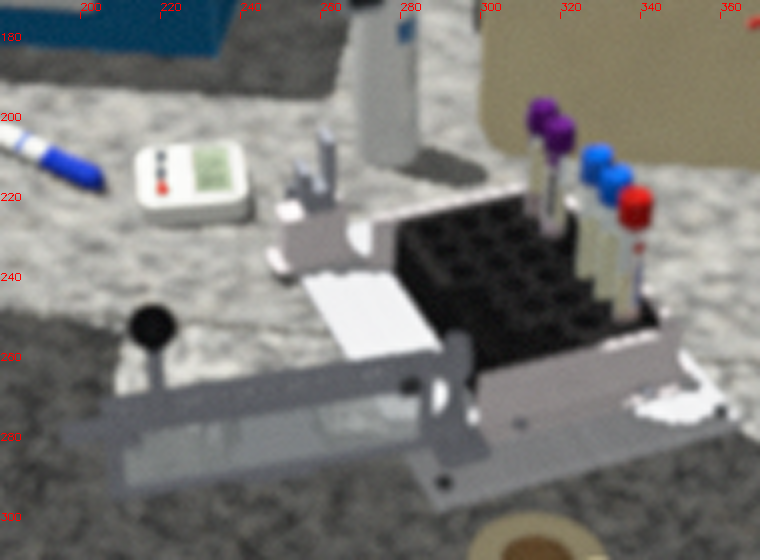

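The rack now sits against the fence, with its front face at row 232 of the wrist view. The knob is at wrist pixel (173,69). Next I'll refine the knob and hinge positions.

Run:
```python
from h import *
k,e=tri(("s5",(235.95,260.05)),("d5",(217.5,251.6)),("w5",(173,69)),("w3",(117.85,100)));print("knob",k,e)
print("hinge",tri(("s1",(308.5,244)),("d1",(294,255)),("w3",(161,295)),("w5",(195,229))))
print("rack front",[onz("w5",(u,232.5),.042) for u in (225,275,330)])
print("catch lip/back tops", onz("w5",(372,217),.071),onz("w5",(372,233),.088))
crop("w5",150,30,240,210,3.2)
from rig import state
s=state();print(s["tcp_pos"],s["orientation"])
```

```text
knob [ 0.4398 -0.2153  0.1178] [0.0009046128324581755, 0.0004544015068875858, 0.0005479642087414877, 0.0006754490290063391]
hinge (array([ 0.5793, -0.2277,  0.0754]), [0.0011723901709241222, 0.0017349500643161157, 0.0027976306568855756, 0.002289428754904999])
rack front [array([ 0.5961, -0.2025,  0.042 ]), array([ 0.598 , -0.1476,  0.042 ]), array([ 0.6001, -0.0873,  0.042 ])]
catch lip/back tops [ 0.5735 -0.0515  0.071 ] [ 0.5835 -0.0558  0.088 ]
[ 0.5516 -0.1458  0.221 ] [179.961    0.009   88.0007]
```

View pics/w5_c150_30.png

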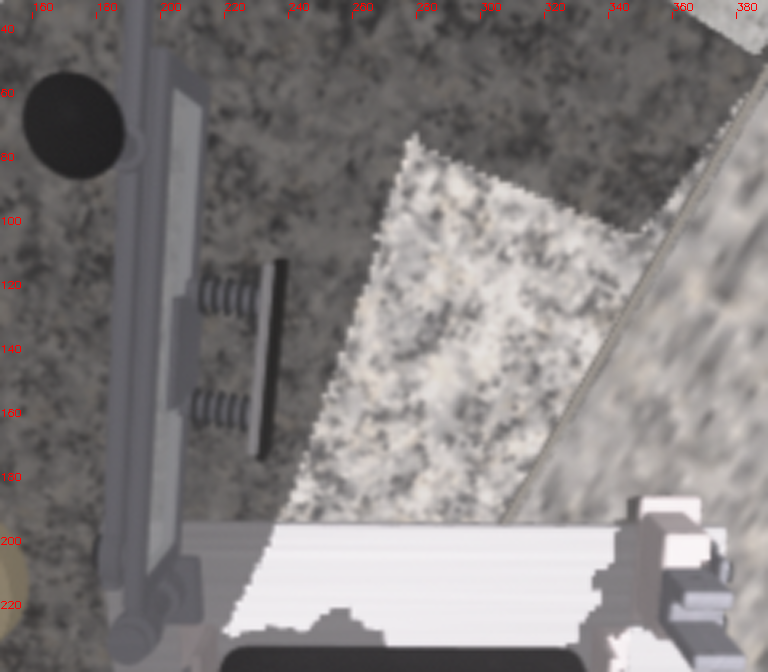

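Emit:
drive_tool(series=[[-10, -16, 0, 0, 0, 1, 80], [-28, -42, 0, 0, 0, 3, 80], [-48, -72, 0, 0, 0, 5, 80], [-66, -99, 0, 0, 0, 6.5, 80], [-73.4, -109.3, 0, 0, 0, 6.5, 80]])

```text
clock: 7.88
tcp_pos: [0.4366, -0.2159, 0.2194]
orientation: [-179.8, -0.1, 81.3]
ft_force: [1.3, 0.3, 0.6]
finger_gap: 0.0686
```

Emit:
drive_tool(series=[[0, 0, 10, 0, 0, 0, 80], [0, 0, 26, 0, 0, 0, 80], [0, 0, 42, 0, 0, 0, 80], [0, 0, 54, 0, 0, 0, 80], [0, 0, 58, 0, 0, 0, 80]])

```text
clock: 8.3
tcp_pos: [0.4394, -0.2141, 0.1599]
orientation: [-179.8, -0.1, 81.5]
ft_force: [0.5, -0.2, -0.2]
finger_gap: 0.0683
```

Run:
```python
from h import *
from rig import state
s=state();print(s["tcp_pos"],s["orientation"],s["joints"])
snap("wrist","w6");snap("side","d6");crop("d6",150,150,190,150,4)
```

```text
[ 0.4394 -0.2141  0.1599] [-179.7773   -0.1398   81.5471] [-35.8337  10.9661 -14.562   64.734    0.0217 -27.3811]
```

View pics/w6.png

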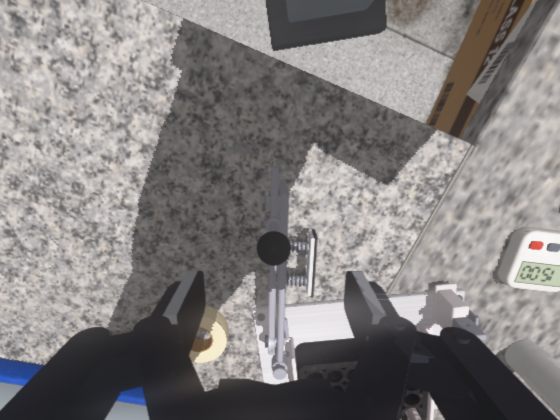

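View pics/d6_c150_150.png

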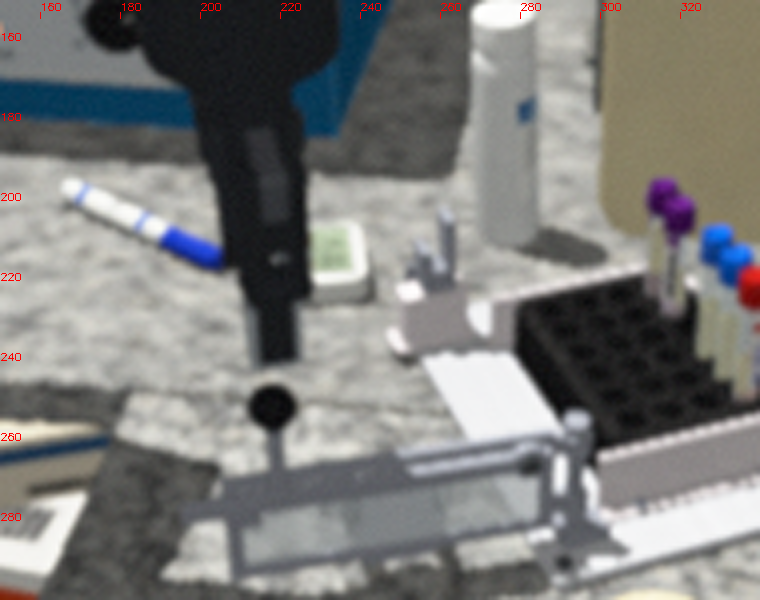

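Run:
```python
from h import *
p=onz("w6",(273.3,247.5),.118);print(p)
print(tri(("w6",(273.3,247.5)),("s5",(235.95,260.05)),("d5",(217.5,251.6)),("w5",(173,69)),("w3",(117.85,100))))
from rig import state
s=state();T=T_tool(s);print(s["tcp_pos"],(np.linalg.inv(T)@np.append(p,1))*1000)
```

```text
[ 0.4402 -0.2153  0.118 ]
(array([ 0.4399, -0.2153,  0.1179]), [0.00032785324043561924, 0.001005272306653801, 0.0004437506143209839, 0.0005086757404625655, 0.0005910563155538577])
[ 0.4398 -0.2145  0.1615] [  -0.837     0.6382   43.5383 1000.    ]
```

The knob is centred under the jaws, within 1 mm. I'll go down 63 mm and close gently.

Emit:
drive_tool(series=[[-0.4, 0.5, 12, 0, 0, 0, 80], [-0.8, 0.5, 28, 0, 0, 0, 80], [-0.8, 0.5, 44, 0, 0, 0, 80], [-0.8, 0.5, 57, 0, 0, 0, 80], [-0.8, 0.5, 63, 0, 0, 0, 80]])

```text
clock: 8.82
tcp_pos: [0.4403, -0.2157, 0.0991]
orientation: [-179.9, -0.0, 81.5]
ft_force: [-0.5, 1.0, -0.5]
finger_gap: 0.0681
```

Emit:
drive_tool(series=[[0, 0, 0, 0, 0, 0, 60], [0, 0, 0, 0, 0, 0, 40], [0, 0, 0, 0, 0, 0, 30], [0, 0, 0, 0, 0, 0, 15], [0, 0, 0, 0, 0, 0, 5]], force=40)

```text
clock: 9.23
tcp_pos: [0.4408, -0.2165, 0.1013]
orientation: [179.9, 0.0, 81.5]
ft_force: [0.3, -0.1, 4.7]
finger_gap: 0.0196
```

Emit:
drive_tool(series=[[0, 0, 0, 0, 0, 0, 5], [0, 0, 0, 0, 0, 0, 5], [0, 0, 0, 0, 0, 0, 5], [0, 0, 0, 0, 0, 0, 5], [0, 0, 0, 0, 0, 0, 5]], force=40)

```text
clock: 9.65
tcp_pos: [0.4408, -0.2165, 0.1012]
orientation: [179.9, 0.0, 81.5]
ft_force: [-0.8, -0.4, 7.5]
finger_gap: 0.0198
```

Run:
```python
from h import *
from rig import state
s=state();print(s["tcp_pos"],s["orientation"],s["ft_force"],s["finger_gap"])
snap("wrist","w7");snap("side","d7");crop("d7",150,150,190,150,4)
```

```text
[ 0.4408 -0.2165  0.1012] [179.8996   0.0479  81.5013] [-0.8279 -0.3875  7.5136] 0.0198197310512771
```

View pics/d7_c150_150.png

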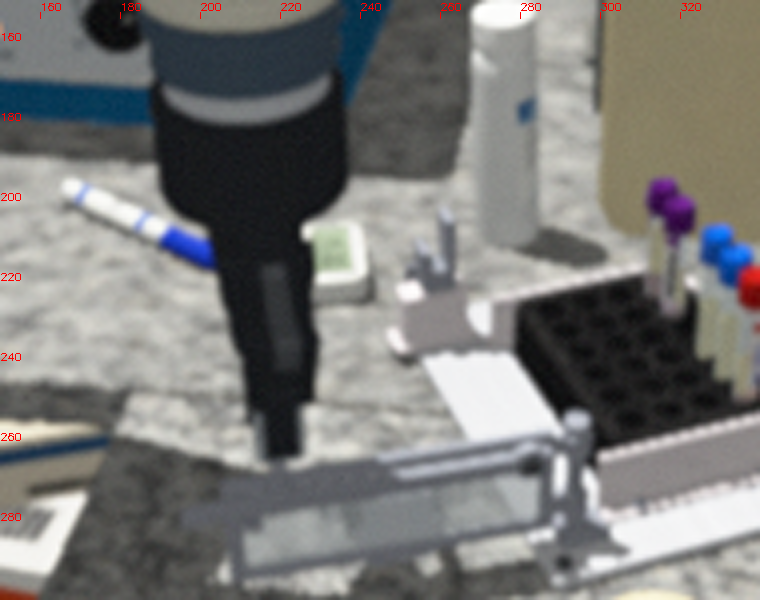

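View pics/w7.png

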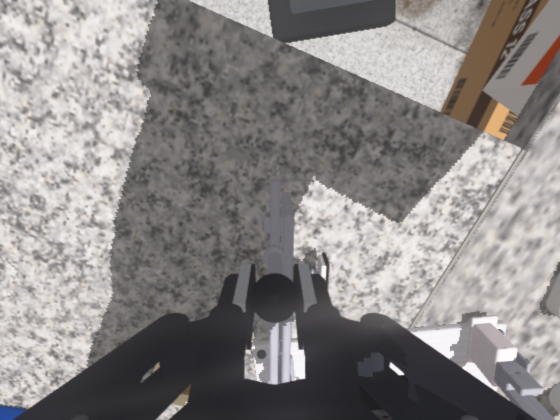

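The jaws hold the knob: gap 19.8 mm, and the ball is between the pads at wrist pixel (275,298). I'll lift along the bar's arc to about 0.115 rad.

Emit:
drive_tool(series=[[0, 0.5, -3, 0, 0, 0, 5], [0, 2, -6, 0, 0, 0, 5], [0, 3.5, -9, 0, 0, 0, 5], [0, 5, -12, 0, 0, 0, 5], [0, 6.5, -15, 0, 0, 0, 5]])

```text
clock: 10.17
tcp_pos: [0.4478, -0.2173, 0.1154]
orientation: [179.9, -0.0, 81.5]
ft_force: [6.2, -1.2, -6.9]
finger_gap: 0.0193
```

Run:
```python
from h import *
from rig import state
s=state();print(s["tcp_pos"],s["orientation"],s["ft_force"],s["finger_gap"])
snap("wrist","w8");snap("side","d8");snap("scene","s8");crop("d8",150,190,190,110,4);crop("s8",180,190,160,110,4)
```

```text
[ 0.4478 -0.2173  0.1154] [179.8956  -0.0178  81.5092] [ 6.2451 -1.2432 -6.8701] 0.019336248268126823
```

View pics/d8_c150_190.png

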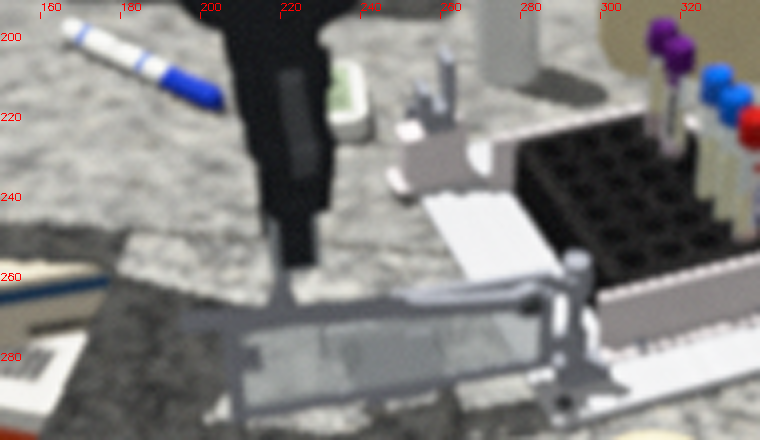

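View pics/s8_c180_190.png

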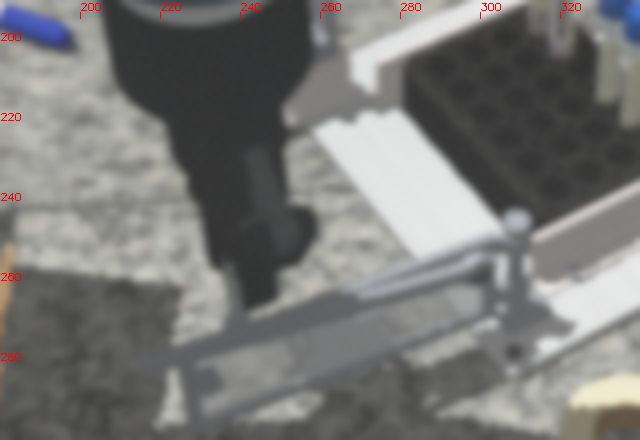

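The bar is raised: its free end in the side view went from row 279 to 269, which is about 18 mm. A force of about 9 N points towards the pivot, so I'll relieve that and work out the swing.

Emit:
drive_tool(series=[[0, 0.5, 0.3, 0, 0, 0, 5], [0, 1, 0.7, 0, 0, 0, 5], [0, 1.5, 1, 0, 0, 0, 5], [0, 1.5, 1, 0, 0, 0, 5], [0, 1.5, 1, 0, 0, 0, 5]])

```text
clock: 10.73
tcp_pos: [0.4471, -0.217, 0.1141]
orientation: [-179.9, -0.0, 81.5]
ft_force: [-4.8, -0.3, 0.4]
finger_gap: 0.019
```

```bash
cat > arc.py <<'E'
from h import *
import sys
H=np.array([0.5793,-0.228]);L,F=.1312,.0088
def pose(p):
    a=np.radians(p);d=np.array([np.cos(a),np.sin(a)]);n=np.array([-d[1],d[0]])
    return H+L*d+F*n
def rows(p0,ps):
    y=np.radians(p0-90);tx=np.array([np.cos(y),np.sin(y)]);ty=np.array([np.sin(y),-np.cos(y)])
    for p in ps:
        D=(pose(p)-pose(p0))*1000;print(p,np.round([D@tx,D@ty,p0-p],1))
if __name__=="__main__":
    a=[float(x) for x in sys.argv[1:]];rows(a[0],a[1:])
E
python3 arc.py 171.5 169.5 165.5 160.5 155.5 150.5; python3 arc.py 150.5 145.5 140.5 135.5 130.5 125.5;  python3 arc.py 125.5 120.5 115.5 110.5 106.5 104.5
python3 arc.py 104.5 103.5 102.5 101.5 100.5 99.5
```

```text
169.5 [ 4.6 -0.2  2. ]
165.5 [13.8 -0.2  6. ]
160.5 [25.2  0.7 11. ]
155.5 [36.5  2.7 16. ]
150.5 [47.6  5.6 21. ]
145.5 [11.5 -0.3  5. ]
140.5 [22.9  0.5 10. ]
135.5 [34.3  2.2 15. ]
130.5 [45.4  4.9 20. ]
125.5 [56.3  8.6 25. ]
120.5 [11.5 -0.3  5. ]
115.5 [22.9  0.5 10. ]
110.5 [34.3  2.2 15. ]
106.5 [43.2  4.3 19. ]
104.5 [47.6  5.6 21. ]
103.5 [ 2.3 -0.1  1. ]
102.5 [ 4.6 -0.2  2. ]
101.5 [ 6.9 -0.3  3. ]
100.5 [ 9.2 -0.3  4. ]
99.5 [11.5 -0.3  5. ]
```

Emit:
drive_tool(series=[[4.6, -0.8, 0, 0, 0, 2, 5], [13.8, -0.8, 0, 0, 0, 6, 5], [25.2, 0.1, 0, 0, 0, 11, 5], [36.5, 2.1, 0, 0, 0, 16, 5], [47.6, 5.0, 0, 0, 0, 21, 5]])

```text
clock: 11.15
tcp_pos: [0.4605, -0.1706, 0.1143]
orientation: [180.0, -0.0, 60.2]
ft_force: [4.0, -1.9, -5.0]
finger_gap: 0.0195
```

Emit:
drive_tool(series=[[11.5, -0.3, 0, 0, 0, 5, 5], [22.9, 0.5, 0, 0, 0, 10, 5], [34.3, 2.2, 0, 0, 0, 15, 5], [45.4, 4.9, 0, 0, 0, 20, 5], [56.3, 8.6, 0, 0, 0, 25, 5]])

```text
clock: 11.57
tcp_pos: [0.4964, -0.1261, 0.1144]
orientation: [179.9, -0.1, 35.3]
ft_force: [4.0, -4.4, -6.1]
finger_gap: 0.0192
```

Run:
```python
from h import *
from rig import state
s=state();print(s["tcp_pos"],s["orientation"],s["ft_force"],s["finger_gap"],s["joints"])
snap("wrist","w9");snap("side","d9");snap("scene","s9");crop("d9",180,170,190,130,4)
```

```text
[ 0.4964 -0.1261  0.1144] [179.9192  -0.051   35.2598] [ 4.0228 -4.375  -6.0636] 0.01915246565983212 [-23.6504  14.768  -16.5577  58.5787   0.0019  31.0899]
```

View pics/d9_c180_170.png

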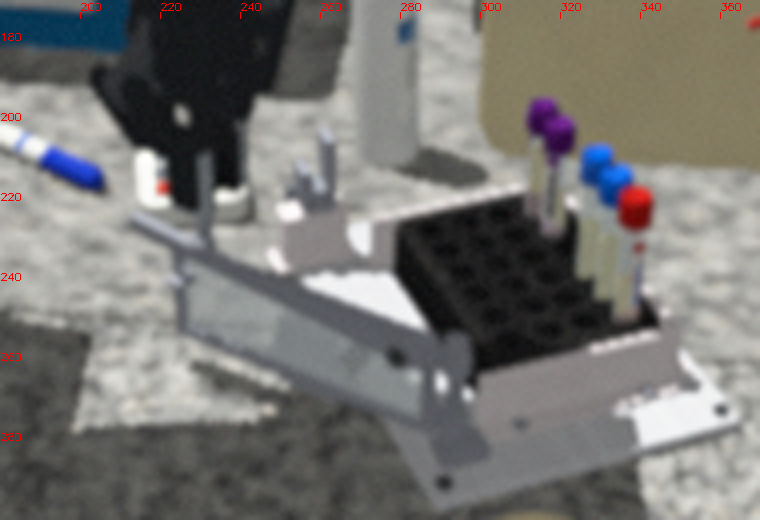

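View pics/w9.png

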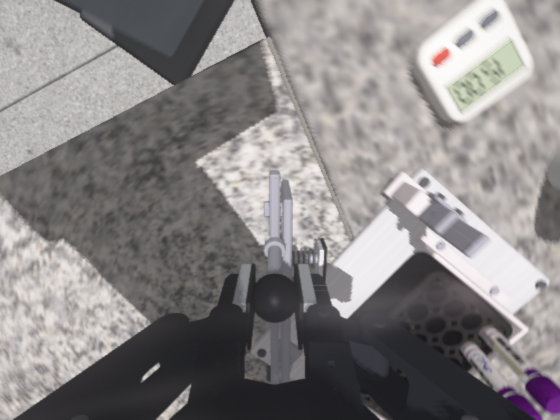

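The gate is following with the bar raised. The ball is between the pads at (277,298).

Emit:
drive_tool(series=[[11.5, 0, 0, 0, 0, 5, 5], [22.9, 1, 0, 0, 0, 10, 5], [34.3, 2.7, 0, 0, 0, 15, 5], [43.2, 4.8, 0, 0, 0, 19, 5], [47.6, 6.1, 0, 0, 0, 21, 5]])

```text
clock: 12.13
tcp_pos: [0.5383, -0.1034, 0.1142]
orientation: [-180.0, -0.0, 14.4]
ft_force: [1.2, -0.5, -2.0]
finger_gap: 0.0193
```

Run:
```python
from h import *
from rig import state
s=state();print(s["tcp_pos"],s["orientation"],s["ft_force"],s["finger_gap"],s["joints"])
snap("wrist","w10");snap("side","d10");snap("scene","s10");crop("d10",200,170,170,130,4.5);crop("w10",200,120,200,200,3)
```

```text
[ 0.5383 -0.1034  0.1142] [-179.9803   -0.0265   14.3951] [ 1.1775 -0.5161 -2.0306] 0.019255793182538988 [-19.664   18.0711 -11.7567  60.1613   0.0311  55.9408]
```

View pics/d10_c200_170.png

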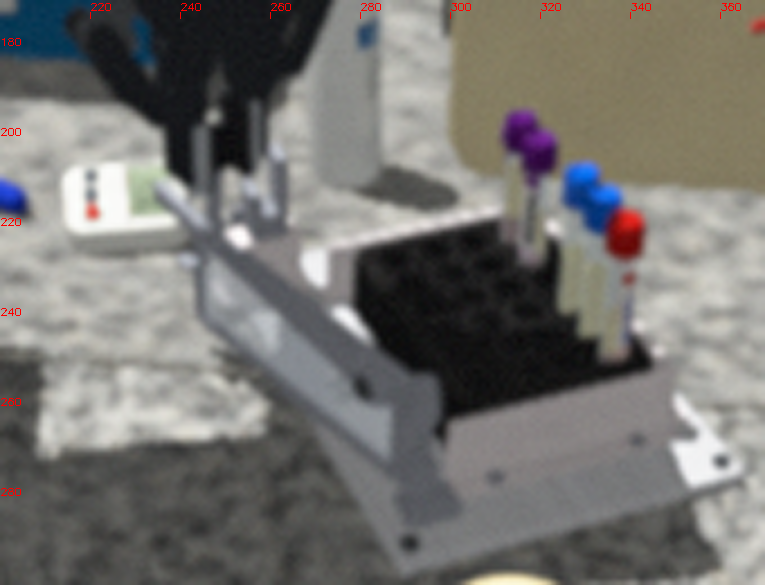

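View pics/w10_c200_120.png

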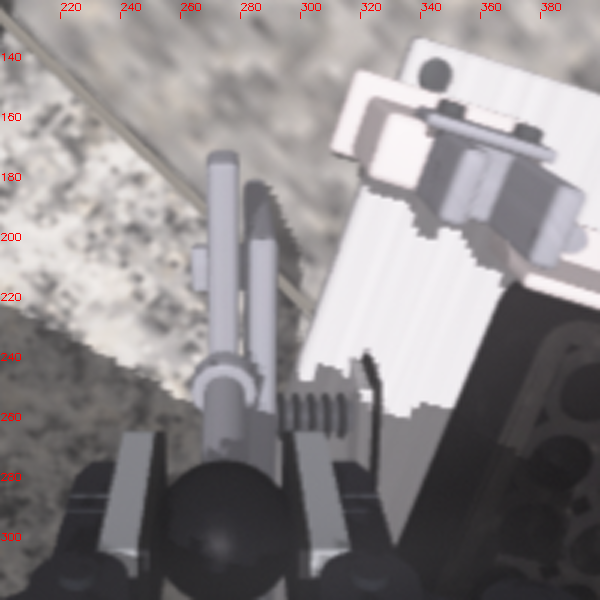

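```bash
python3 - <<'E'
from h import *
H=np.array([0.5793,-0.228]);yaw=np.radians(-2)
R=np.array([[np.cos(yaw),-np.sin(yaw)],[np.sin(yaw),np.cos(yaw)]])
O=H-R@np.array([-.068,-.085]);print("O",O)
dk=lambda p:R.T@(p[:2]-O)
for n,uv,z in (("lip",(355,181.7),.071),("back",(387,196),.088)):
    p=onz("w10",uv,z);print(n,p,"dock",dk(p))
# bar tip height: ray vs vertical plane of the tip end along gate dir
phi=np.radians(104.4);d=np.array([np.cos(phi),np.sin(phi)])
o,r=ray("w10",(274,171))
t=((H-o[:2])@d+.183)/(r[:2]@d);p=o+t*r;print("tip",p,"front off",(p[:2]-H)@np.array([-d[1],d[0]]))
E
python3 arc.py 104.4 103.4 102.4 101.4 100.4 99.4; python3 arc.py 99.4 98.6 97.8 97.0 96.2 95.4; python3 arc.py 95.4 94.9 94.4 93.9 93.4 92.9
```

```text
O [ 0.6502 -0.1454]
lip [ 0.5748 -0.0521  0.071 ] dock [-0.0786  0.0907]
back [ 0.5893 -0.0528  0.088 ] dock [-0.0641  0.0904]
tip [ 0.525  -0.053   0.0986] front off 0.00904610143348797
103.4 [ 2.3 -0.1  1. ]
102.4 [ 4.6 -0.2  2. ]
101.4 [ 6.9 -0.3  3. ]
100.4 [ 9.2 -0.3  4. ]
99.4 [11.5 -0.3  5. ]
98.6 [ 1.8 -0.1  0.8]
97.8 [ 3.7 -0.2  1.6]
97.0 [ 5.5 -0.3  2.4]
96.2 [ 7.3 -0.3  3.2]
95.4 [ 9.2 -0.3  4. ]
94.9 [ 1.1 -0.1  0.5]
94.4 [ 2.3 -0.1  1. ]
93.9 [ 3.4 -0.2  1.5]
93.4 [ 4.6 -0.2  2. ]
92.9 [ 5.7 -0.3  2.5]
```

Run:
```python
from h import *
crop("d10",225,195,60,50,12);crop("s10",220,160,60,60,12)
print(tri(("d10",(235.5,211)),("w10",(274,171))))
```

```text
(array([ 0.5266, -0.0556,  0.0851]), [0.0010036251215742938, 0.0010036251215741416])
```

View pics/d10_c225_195.png

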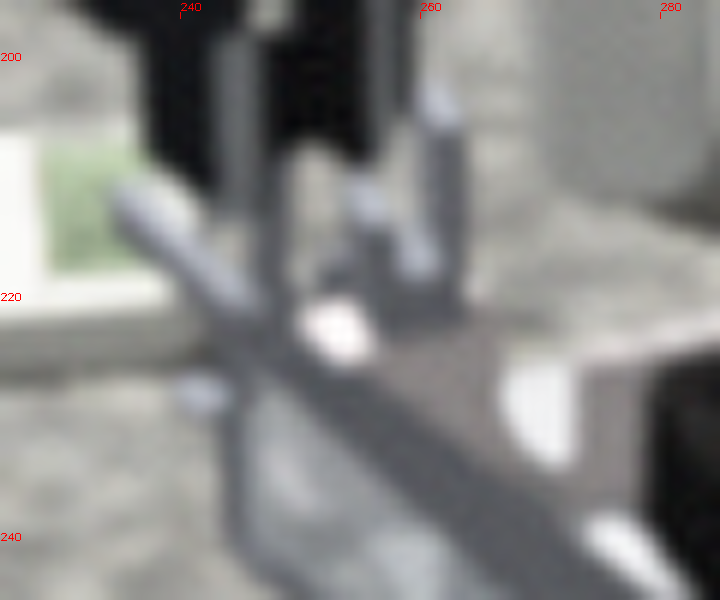

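View pics/s10_c220_160.png

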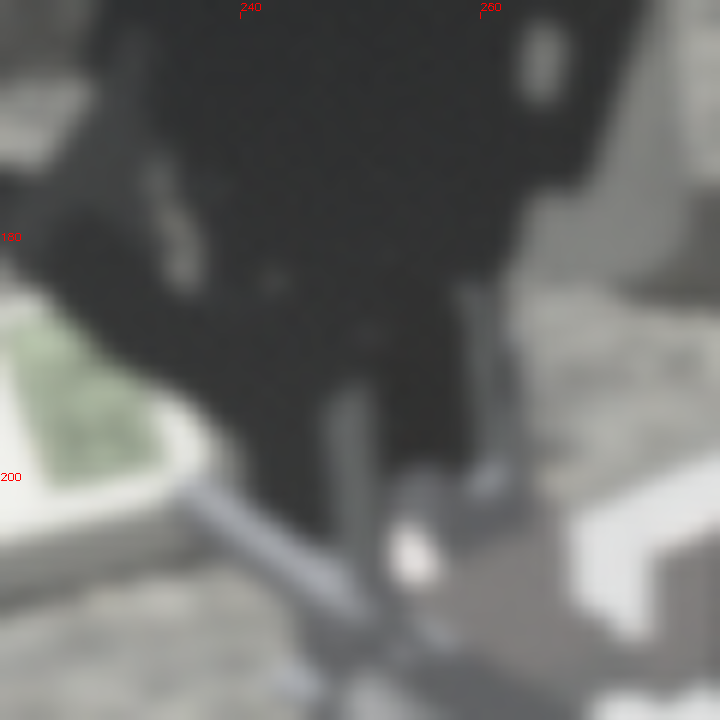

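Run:
```python
from h import *
print(tri(("d10",(235,210)),("w10",(274,171)),("s10",(236,200))))
print(tri(("d10",(235,210)),("s10",(236,200))),tri(("w10",(274,171)),("s10",(236,200))))
# predictions for a range of bar angles
H=np.array([0.5793,-0.228]);phi=np.radians(104.4);d=np.array([np.cos(phi),np.sin(phi)]);n=np.array([-d[1],d[0]])
for a in (.08,.10,.12,.14,.16,.18):
    L=.025+.159*np.cos(a)-.005*np.sin(a);z=.066+.159*np.sin(a)+.005*np.cos(a)
    p=np.append(H+d*L+n*.005,z);print(a,p,[proj(t,p) for t in("d10","w10","s10")])
```

```text
(array([ 0.5263, -0.0558,  0.0861]), [0.001558786257804774, 0.0009536310448640135, 0.00174794261054347])
(array([ 0.5226, -0.0668,  0.095 ]), [0.0005304314608100003, 0.0005304314608099853]) (array([ 0.5264, -0.0558,  0.0838]), [0.0007116846694044055, 0.0007116846694043536])
0.08 [ 0.5289 -0.0519  0.0837] [array([235.496 , 210.5063]), array([281.3722, 165.9304]), array([235.7852, 198.519 ])]
0.1 [ 0.529  -0.0523  0.0868] [array([235.5342, 209.3184]), array([281.4988, 167.6105]), array([235.7717, 197.4489])]
0.12 [ 0.5291 -0.0527  0.09  ] [array([235.5895, 208.1416]), array([281.6284, 169.4641]), array([235.7807, 196.3902])]
0.14 [ 0.5293 -0.0532  0.0931] [array([235.6622, 206.9764]), array([281.7613, 171.4982]), array([235.8124, 195.3433])]
0.16 [ 0.5294 -0.0538  0.0963] [array([235.7522, 205.8231]), array([281.8974, 173.7205]), array([235.8669, 194.3087])]
0.18 [ 0.5296 -0.0544  0.0994] [array([235.8597, 204.6821]), array([282.0368, 176.1386]), array([235.9443, 193.2868])]
```

The bar angle reads about 0.08–0.10 rad from the fixed cameras, 0.135 from the wrist and 0.117 from the lift, so it lies between 0.07 and 0.16. From the images the catch slot is at dock x ≈ -0.071. I'll close slowly.

Emit:
drive_tool(series=[[2.3, -0.1, 0, 0, 0, 1, 5], [4.6, -0.2, 0, 0, 0, 2, 5], [6.9, -0.3, 0, 0, 0, 3, 5], [9.2, -0.3, 0, 0, 0, 4, 5], [11.5, -0.3, 0, 0, 0, 5, 5]])

```text
clock: 12.7
tcp_pos: [0.5489, -0.1004, 0.1143]
orientation: [180.0, -0.0, 9.4]
ft_force: [1.3, -0.0, -2.4]
finger_gap: 0.0193
```

Emit:
drive_tool(series=[[1.8, -0.1, 0, 0, 0, 0.8, 5], [3.7, -0.2, 0, 0, 0, 1.6, 5], [5.5, -0.3, 0, 0, 0, 2.4, 5], [7.3, -0.3, 0, 0, 0, 3.2, 5], [9.2, -0.3, 0, 0, 0, 4, 5]])

```text
clock: 13.12
tcp_pos: [0.558, -0.0986, 0.1143]
orientation: [180.0, -0.0, 5.4]
ft_force: [1.3, -0.4, -1.8]
finger_gap: 0.0194
```

Emit:
drive_tool(series=[[0.8, -0.1, 0, 0, 0, 0.3, 5], [1.6, -0.1, 0, 0, 0, 0.7, 5], [2.4, -0.1, 0, 0, 0, 1, 5], [3.2, -0.1, 0, 0, 0, 1.4, 5], [4, -0.2, 0, 0, 0, 1.7, 5]])

```text
clock: 13.53
tcp_pos: [0.5614, -0.0979, 0.1142]
orientation: [-180.0, 0.0, 3.8]
ft_force: [-1.2, -0.0, -2.4]
finger_gap: 0.0193
```

Emit:
drive_tool(series=[[0.8, 0, 0, 0, 0, 0.3, 5], [1.6, 0, 0, 0, 0, 0.7, 5], [2.4, 0, 0, 0, 0, 1, 5], [3.2, 0, 0, 0, 0, 1.4, 5], [4, 0, 0, 0, 0, 1.7, 5]])

```text
clock: 13.95
tcp_pos: [0.5657, -0.0976, 0.1143]
orientation: [-180.0, 0.0, 2.1]
ft_force: [-1.7, 2.0, -1.5]
finger_gap: 0.0195
```

Emit:
drive_tool(series=[[0.6, 0, 0, 0, 0, 0.2, 5], [1.2, 0, 0, 0, 0, 0.5, 5], [1.8, 0, 0, 0, 0, 0.7, 5], [2.4, 0, 0, 0, 0, 1, 5], [3, 0, 0, 0, 0, 1.3, 5]])

```text
clock: 14.37
tcp_pos: [0.5688, -0.0974, 0.1143]
orientation: [-180.0, -0.0, 0.8]
ft_force: [-1.1, 4.5, 0.4]
finger_gap: 0.0194
```

Run:
```python
from h import *
from rig import state
s=state();print(s["tcp_pos"],s["orientation"],s["ft_force"],s["finger_gap"])
snap("wrist","w11");snap("side","d11");crop("d11",230,180,80,70,9);crop("w11",220,120,150,150,4)
```

```text
[ 0.5688 -0.0974  0.1143] [-179.9717   -0.0074    0.7839] [-1.0958  4.4828  0.4149] 0.019441455685174438
```

View pics/d11_c230_180.png

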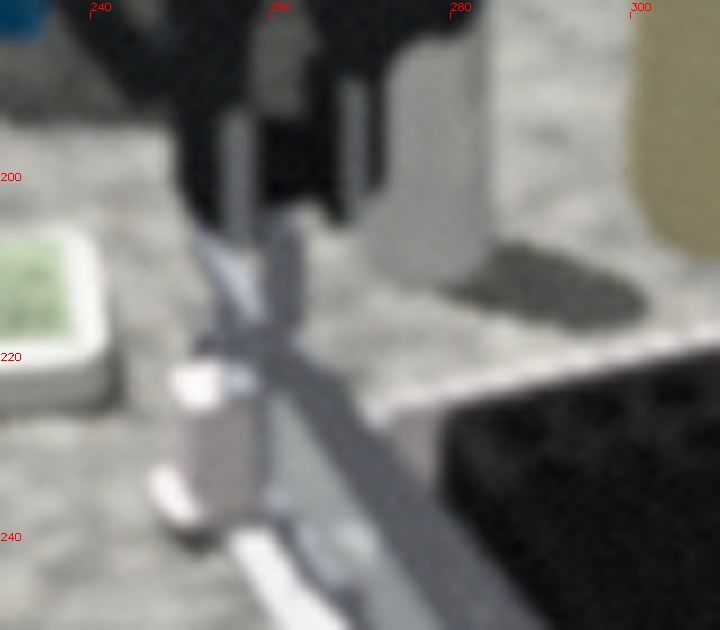

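View pics/w11_c220_120.png

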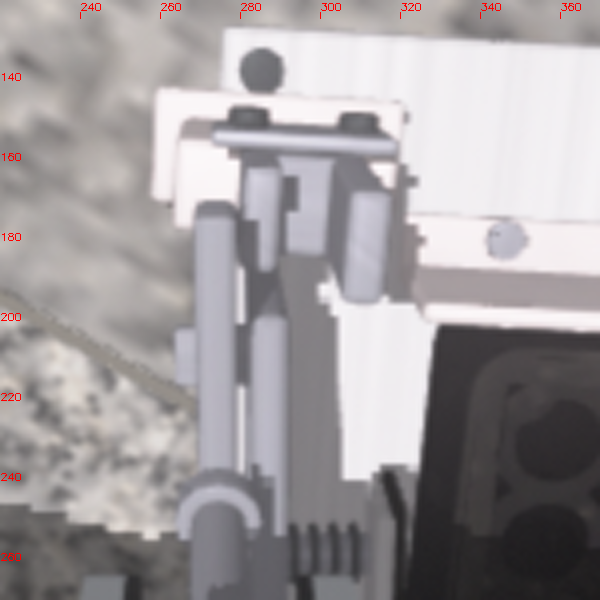

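The wrist view shows the bar's rear edge at column 278, just before the lip (279–289). The back wall's front edge is near column 305, about 10 mm of knob travel away. I'll go on slowly, feeling for it.

Emit:
drive_tool(series=[[0.6, -0.3, 0, 0, 0, 0.2, 5], [1.2, -0.5, 0, 0, 0, 0.5, 5], [1.8, -0.7, 0, 0, 0, 0.7, 5], [2.4, -0.7, 0, 0, 0, 1, 5], [3, -0.7, 0, 0, 0, 1.3, 5]])

```text
clock: 14.88
tcp_pos: [0.5717, -0.097, 0.1142]
orientation: [180.0, 0.0, -0.5]
ft_force: [-1.5, 2.4, -0.7]
finger_gap: 0.0193
```

Emit:
drive_tool(series=[[0.6, 0, 0, 0, 0, 0.2, 5], [1.2, 0, 0, 0, 0, 0.5, 5], [1.8, 0, 0, 0, 0, 0.7, 5], [2.4, 0, 0, 0, 0, 1, 5], [3, 0, 0, 0, 0, 1.3, 5]])

```text
clock: 15.3
tcp_pos: [0.5747, -0.0969, 0.1143]
orientation: [-180.0, 0.0, -1.8]
ft_force: [-1.7, 2.4, -1.4]
finger_gap: 0.0197
```

Run:
```python
from h import *
snap("wrist","w12");crop("w12",220,120,150,150,4)
```

```text
(no output)
```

View pics/w12_c220_120.png

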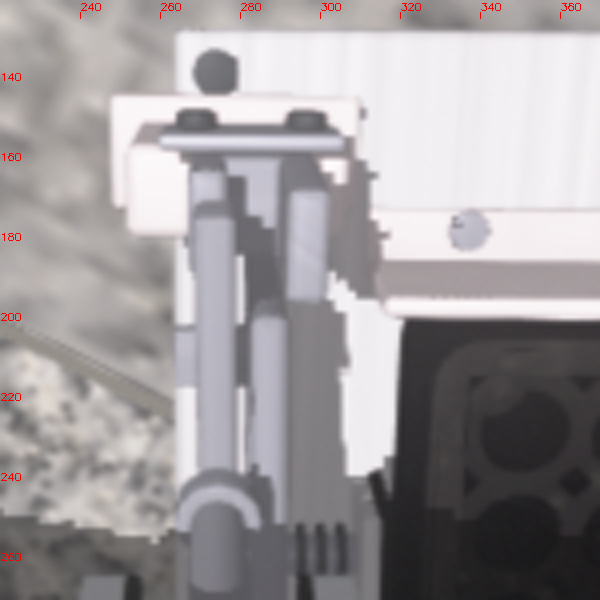

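The bar is now over the lip, with the wall about 5 mm of knob travel ahead.

Emit:
drive_tool(series=[[0.5, 0, 0, 0, 0, 0.2, 5], [1, 0, 0, 0, 0, 0.4, 5], [1.5, 0, 0, 0, 0, 0.6, 5], [2, 0, 0, 0, 0, 0.8, 5], [2.5, 0, 0, 0, 0, 1, 5]])

```text
clock: 15.77
tcp_pos: [0.577, -0.0968, 0.1142]
orientation: [-180.0, 0.0, -2.8]
ft_force: [-3.0, 4.9, -0.7]
finger_gap: 0.0195
```

Emit:
drive_tool(series=[[0.3, 0, 0, 0, 0, 0.1, 5], [0.6, 0, 0, 0, 0, 0.2, 5], [0.9, 0, 0, 0, 0, 0.3, 5], [1.2, 0, 0, 0, 0, 0.5, 5], [1.5, 0, 0, 0, 0, 0.6, 5]])

```text
clock: 16.18
tcp_pos: [0.5782, -0.0968, 0.1141]
orientation: [-180.0, 0.1, -3.4]
ft_force: [-5.6, 4.3, 0.6]
finger_gap: 0.0195
```

Run:
```python
from h import *
snap("wrist","w13");crop("w13",220,120,150,150,4)
```

```text
(no output)
```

View pics/w13_c220_120.png

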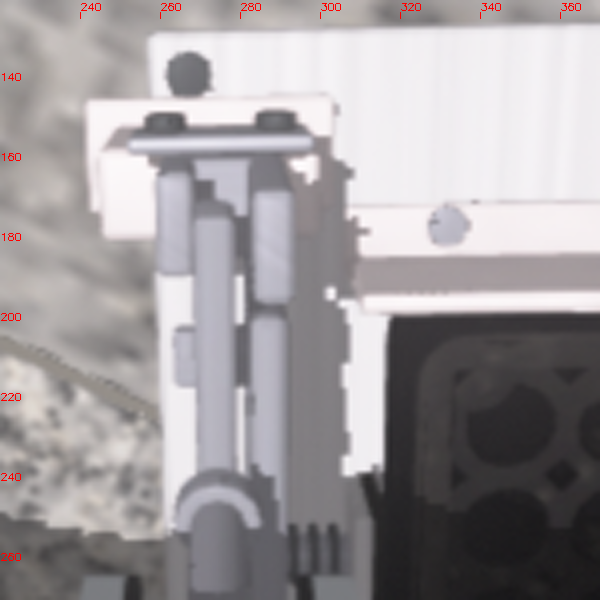

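The bar (columns 268–278) now stands between the lip (260–267) and the back wall (283–292), about 2.5 mm short of the wall. I'll feel for the wall.

Emit:
drive_tool(series=[[0.3, 0, 0, 0, 0, 0.1, 5], [0.6, 0, 0, 0, 0, 0.2, 5], [0.9, 0, 0, 0, 0, 0.3, 5], [1.2, 0, 0, 0, 0, 0.5, 5], [1.2, 0, 0, 0, 0, 0.5, 5]])

```text
clock: 16.65
tcp_pos: [0.5793, -0.0968, 0.1141]
orientation: [-180.0, 0.1, -3.9]
ft_force: [-4.9, 4.4, -0.4]
finger_gap: 0.0194
```

Emit:
drive_tool(series=[[0.2, 0, 0, 0, 0, 0.1, 5], [0.4, 0, 0, 0, 0, 0.2, 5], [0.6, 0, 0, 0, 0, 0.2, 5], [0.8, 0, 0, 0, 0, 0.3, 5], [0.8, 0, 0, 0, 0, 0.3, 5]])

```text
clock: 17.07
tcp_pos: [0.5798, -0.0967, 0.1141]
orientation: [-180.0, 0.1, -4.2]
ft_force: [-6.8, 4.5, 0.7]
finger_gap: 0.0193
```

Emit:
drive_tool(series=[[0.2, 0, 0, 0, 0, 0.1, 5], [0.4, 0, 0, 0, 0, 0.2, 5], [0.6, 0, 0, 0, 0, 0.2, 5], [0.8, 0, 0, 0, 0, 0.3, 5], [0.8, 0, 0, 0, 0, 0.3, 5]])

```text
clock: 17.48
tcp_pos: [0.5799, -0.0968, 0.1141]
orientation: [-180.0, 0.2, -4.5]
ft_force: [-9.8, 5.4, 2.8]
finger_gap: 0.0195
```

The TCP stalls at x = 0.580 while the force rises from 6.8 to 9.8 N, so that is the back wall. I'll look, then back off to the middle of the slot.

Emit:
drive_tool(series=[[-0.4, 0, 0, 0, 0, -0.1, 5], [-0.8, 0, 0, 0, 0, -0.2, 5], [-1.2, 0, 0, 0, 0, -0.3, 5], [-1.6, 0, 0, 0, 0, -0.4, 5], [-1.6, 0, 0, 0, 0, -0.4, 5]])

```text
clock: 17.9
tcp_pos: [0.5794, -0.0968, 0.1141]
orientation: [-180.0, 0.1, -4.1]
ft_force: [-4.5, 4.4, -0.3]
finger_gap: 0.0194
```

Run:
```python
from h import *
from rig import state
s=state();print(s["tcp_pos"],s["orientation"],s["ft_force"],s["finger_gap"])
snap("wrist","w14");crop("w14",230,130,110,110,5.4);snap("side","d14");crop("d14",230,180,80,70,9)
```

```text
[ 0.5794 -0.0968  0.1141] [-179.971     0.0569   -4.0889] [-4.4507  4.3541 -0.3488] 0.01937953371556153
```

View pics/w14_c230_130.png

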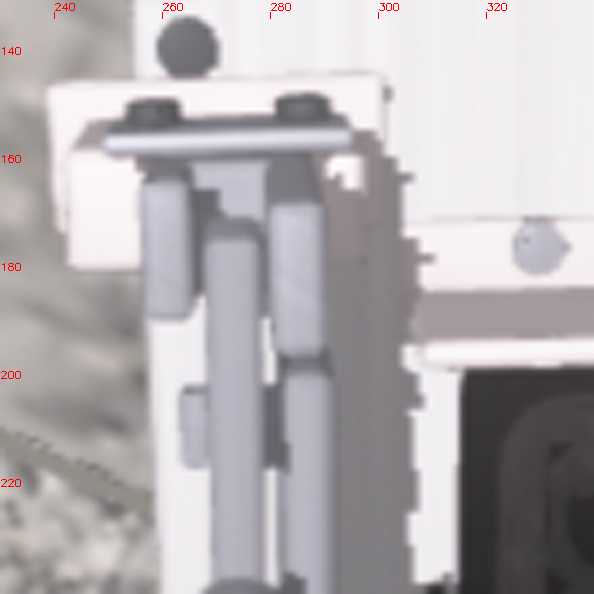

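View pics/d14_c230_180.png

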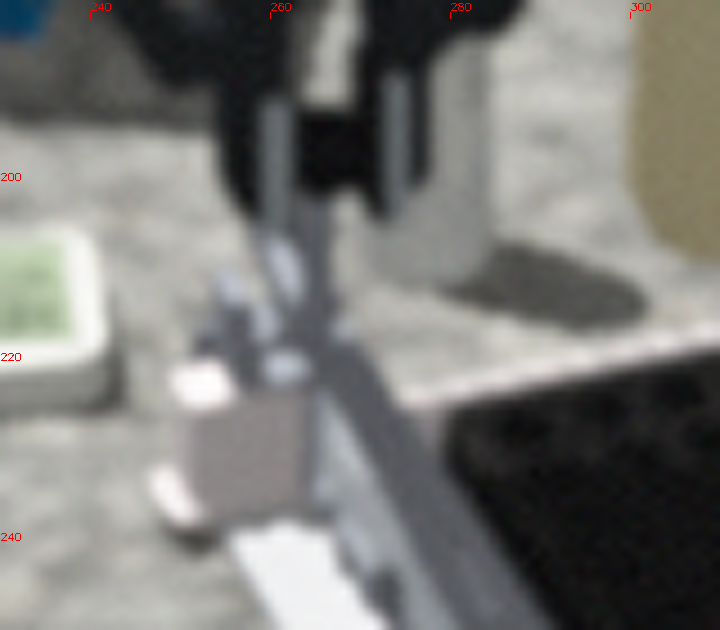

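The bar hangs in the slot about 0.6 mm off the wall. I'll lower it along its arc in stages and watch the vertical force.

Emit:
drive_tool(series=[[0, -0.5, 0.8, 0, 0, 0, 5], [0, -1, 1.6, 0, 0, 0, 5], [0, -1.5, 2.4, 0, 0, 0, 5], [0, -2, 3.2, 0, 0, 0, 5], [0, -2.5, 4, 0, 0, 0, 5]])

```text
clock: 18.42
tcp_pos: [0.5796, -0.0945, 0.1101]
orientation: [-180.0, 0.1, -4.1]
ft_force: [-3.8, 3.7, -0.7]
finger_gap: 0.0193
```

Emit:
drive_tool(series=[[0, -0.4, 0.7, 0, 0, 0, 5], [0, -0.8, 1.4, 0, 0, 0, 5], [0, -1.2, 2.1, 0, 0, 0, 5], [0, -1.6, 2.8, 0, 0, 0, 5], [0, -2, 3.5, 0, 0, 0, 5]])

```text
clock: 18.83
tcp_pos: [0.5798, -0.0926, 0.1066]
orientation: [180.0, 0.1, -4.1]
ft_force: [-3.8, 2.9, -0.8]
finger_gap: 0.0194
```

Run:
```python
from h import *
from rig import state
s=state();print(s["tcp_pos"],s["orientation"],s["ft_force"],s["finger_gap"])
snap("wrist","w15");crop("w15",230,130,110,110,5.4);snap("side","d15");crop("d15",230,180,80,70,9)
```

```text
[ 0.5798 -0.0926  0.1066] [179.9905   0.0509  -4.1056] [-3.8278  2.851  -0.7752] 0.01941470614616415
```

View pics/w15_c230_130.png

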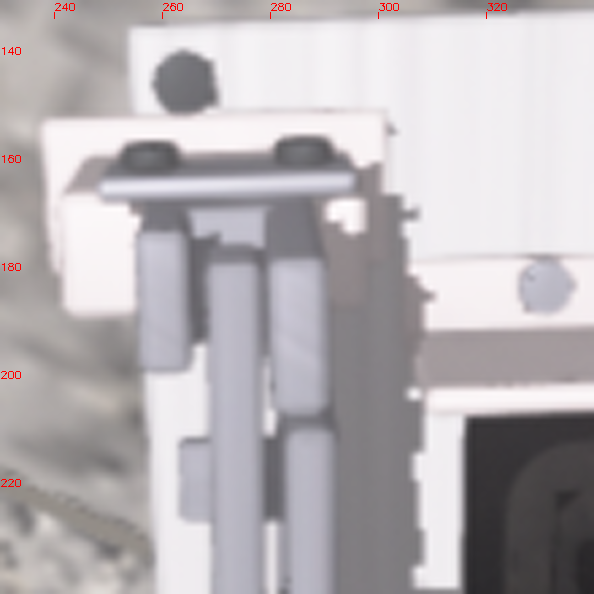

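There is no resistance, and the bar (columns 268–277) passes between the lip (ends at 265) and the wall (starts at 280). I'll lower it the rest of the way.

Emit:
drive_tool(series=[[0, -0.4, 0.6, 0, 0, 0, 5], [0, -0.7, 1.2, 0, 0, 0, 5], [0, -1, 1.8, 0, 0, 0, 5], [0, -1.3, 2.4, 0, 0, 0, 5], [0, -1.6, 3, 0, 0, 0, 5]])

```text
clock: 19.35
tcp_pos: [0.5799, -0.0912, 0.1037]
orientation: [180.0, 0.0, -4.1]
ft_force: [-5.0, 1.7, 0.0]
finger_gap: 0.0197
```

Emit:
drive_tool(series=[[0, -0.3, 0.5, 0, 0, 0, 5], [0, -0.6, 1, 0, 0, 0, 5], [0, -0.8, 1.5, 0, 0, 0, 5], [0, -1, 2, 0, 0, 0, 5], [0, -1.3, 2.5, 0, 0, 0, 5]])

```text
clock: 19.77
tcp_pos: [0.5801, -0.0901, 0.1014]
orientation: [180.0, 0.0, -4.1]
ft_force: [-6.0, -1.3, 5.8]
finger_gap: 0.0198
```

Emit:
drive_tool(series=[[0, -0.1, 0.3, 0, 0, 0, 5], [0, -0.2, 0.6, 0, 0, 0, 5], [0, -0.3, 0.9, 0, 0, 0, 5], [0, -0.4, 1.2, 0, 0, 0, 5], [0, -0.4, 1.2, 0, 0, 0, 5]])

```text
clock: 20.18
tcp_pos: [0.5802, -0.0901, 0.1012]
orientation: [179.9, -0.0, -4.1]
ft_force: [-8.4, -0.3, 9.6]
finger_gap: 0.0189
```

Run:
```python
from h import *
from rig import state
s=state();print(s["tcp_pos"],s["orientation"],s["ft_force"],s["finger_gap"])
snap("wrist","w16");crop("w16",230,130,110,110,5.4);snap("side","d16");crop("d16",200,180,120,100,6)
```

```text
[ 0.5802 -0.0901  0.1012] [179.8947  -0.0351  -4.1314] [-8.3878 -0.3453  9.5789] 0.018944956200004946
```

View pics/w16_c230_130.png

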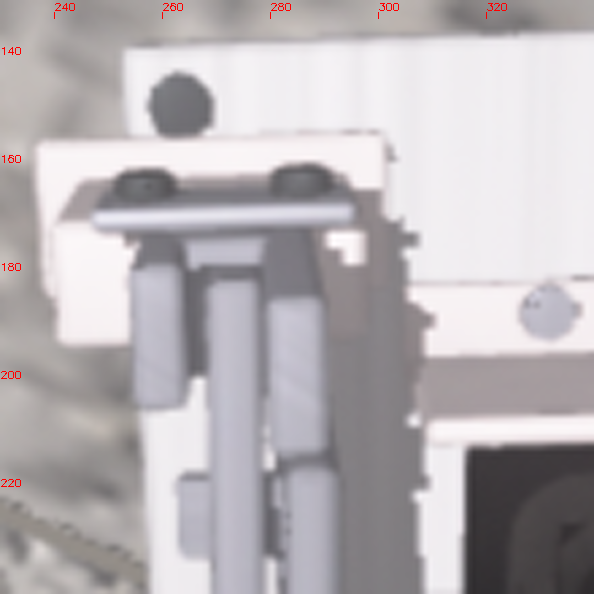

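View pics/d16_c200_180.png

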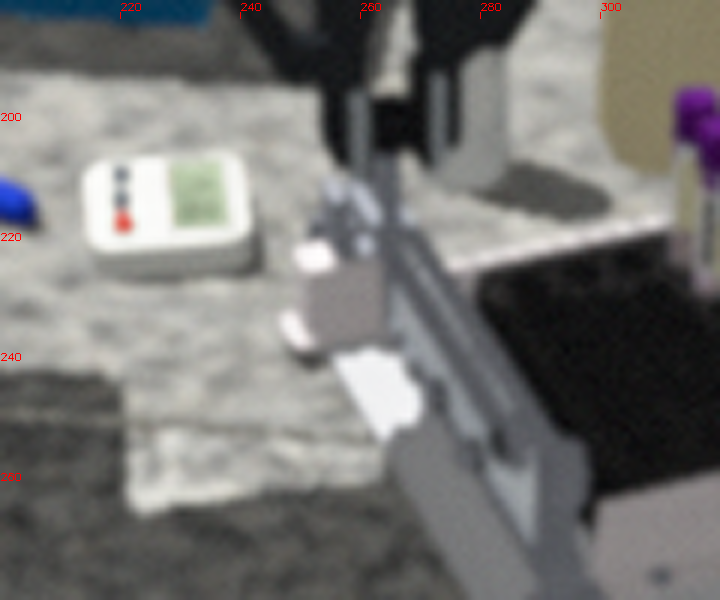

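The TCP height is back to 0.1012, the value at the first grasp with the bar on its rest, and the force now rises. So the bar is down in the catch. I'll relieve the load, then release.

Emit:
drive_tool(series=[[-0.2, 0, -0.4, 0, 0, 0, 5], [-0.4, 0, -0.8, 0, 0, 0, 5], [-0.6, 0, -1.2, 0, 0, 0, 5], [-0.8, 0, -1.4, 0, 0, 0, 5], [-0.8, 0, -1.4, 0, 0, 0, 5]])

```text
clock: 20.7
tcp_pos: [0.5798, -0.0901, 0.1015]
orientation: [179.9, -0.0, -4.1]
ft_force: [-3.3, -4.0, -0.0]
finger_gap: 0.0192
```

Now release slowly. The spring should press the bar against the lip.

Emit:
drive_tool(series=[[0, 0, 0, 0, 0, 0, 25], [0, 0, 0, 0, 0, 0, 30], [0, 0, 0, 0, 0, 0, 40], [0, 0, 0, 0, 0, 0, 55], [0, 0, 0, 0, 0, 0, 70]])

```text
clock: 21.12
tcp_pos: [0.5802, -0.0893, 0.1017]
orientation: [-180.0, -0.1, -4.1]
ft_force: [-0.1, 0.7, -0.4]
finger_gap: 0.0573
```

Run:
```python
from h import *
from rig import state
s=state();print(s["tcp_pos"],s["orientation"],s["ft_force"],s["finger_gap"])
snap("wrist","w17");crop("w17",200,130,150,150,5)
```

```text
[ 0.5802 -0.0893  0.1017] [-179.9986   -0.0593   -4.0959] [-0.109   0.7149 -0.4248] 0.0572867044685357
```

View pics/w17.png

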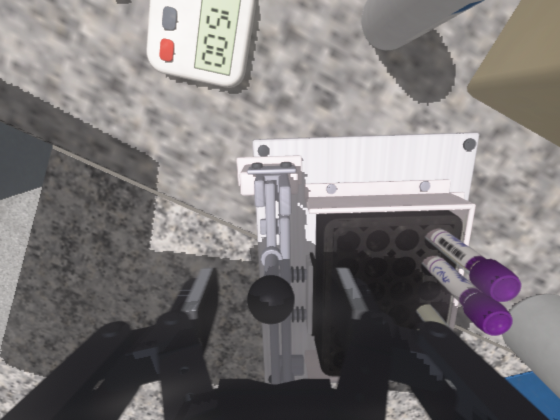

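The jaws are open, the ball at (271,298) is free, and the gate has held. I'll retract straight up and check.

Emit:
drive_tool(series=[[0, 0, -15, 0, 0, 0, 70], [0, 0, -40, 0, 0, 0, 70], [0, 0, -70, 0, 0, 0, 70], [0, 0, -95, 0, 0, 0, 70], [0, 0, -110, 0, 0, 0, 70]])

```text
clock: 21.58
tcp_pos: [0.5804, -0.0894, 0.2146]
orientation: [180.0, -0.2, -4.1]
ft_force: [1.1, 0.3, 0.4]
finger_gap: 0.0598
```

Emit:
drive_tool(series=[[-10, 0, -5, 0, 0, 0, 70], [-25, 0, -10, 0, 0, 0, 70], [-40, 0, -15, 0, 0, 0, 70], [-48, 0, -15, 0, 0, 0, 70], [-50, 0, -15, 0, 0, 0, 70]])

```text
clock: 22.0
tcp_pos: [0.5282, -0.0854, 0.2263]
orientation: [-180.0, 0.0, -4.1]
ft_force: [0.2, -1.2, -0.0]
finger_gap: 0.0595
```

Run:
```python
from h import *
from rig import state
s=state();print(s["clock"],s["tcp_pos"],s["orientation"],s["ft_force"])
snap("wrist","w18");snap("side","d18");snap("scene","s18");crop("d18",220,170,150,130,5);crop("w18",250,110,150,130,5)
print("rack front z.008",[onz("w18",(u,v),.008) for u,v in ()])
```

```text
22.0 [ 0.5282 -0.0854  0.2263] [-179.9958    0.0137   -4.1098] [ 0.2334 -1.2102 -0.0051]
rack front z.008 []
```

View pics/d18_c220_170.png

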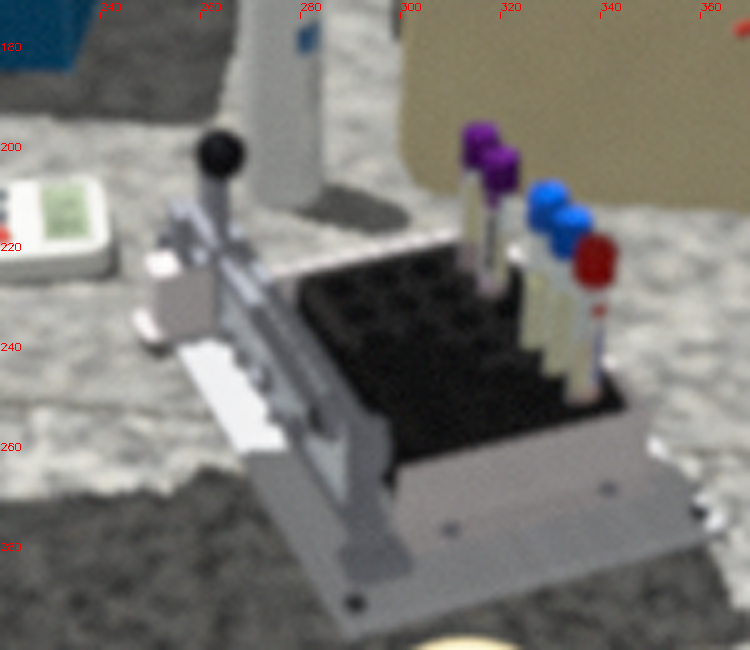

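View pics/w18_c250_110.png

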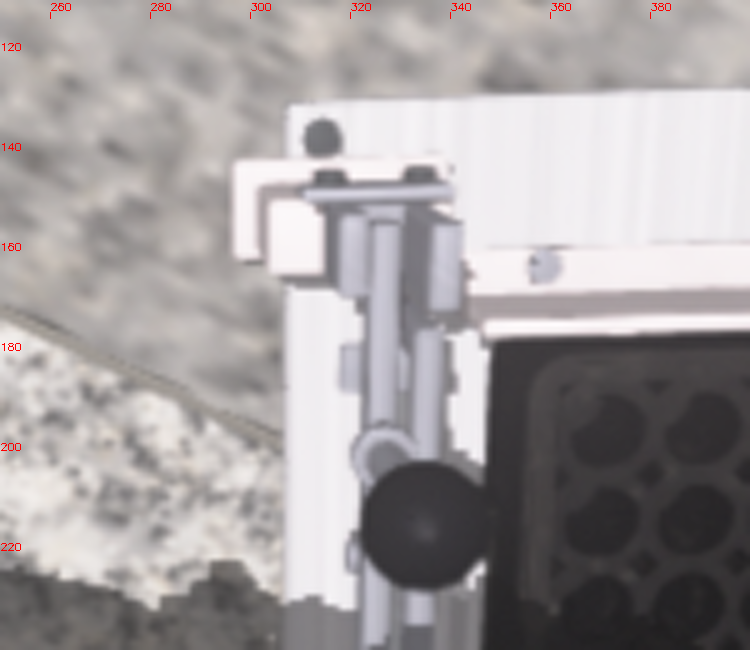

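View pics/s18.png

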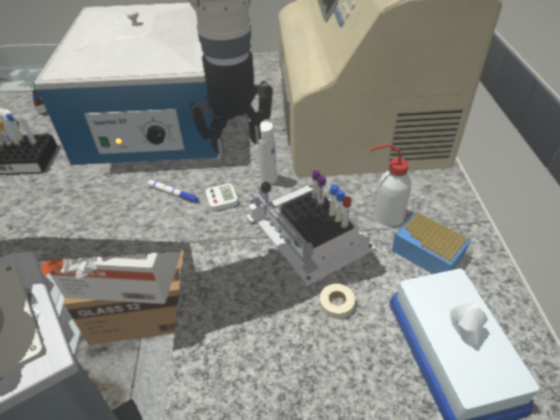

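Run:
```python
from h import *
print("knob",tri(("d18",(262.5,201)),("w18",(333.3,215))))
H=np.array([0.5793,-0.228]);yaw=np.radians(-2)
R=np.array([[np.cos(yaw),-np.sin(yaw)],[np.sin(yaw),np.cos(yaw)]])
def caps(t,roi):
    x0,y0,x1,y1=roi;im=cv2.imread(f"pics/{t}.png")[y0:y1,x0:x1].astype(int)
    b,g,r=im[...,0],im[...,1],im[...,2]
    m=((b>90)&(b-r>40)&(b-g>25)).astype(np.uint8)
    ys,xs=np.nonzero(m);return len(xs),xs.mean()+x0,ys.mean()+y0
for t in("d1","d5","d18"): print(t,caps(t,(300,180,370,260)))
for t in("s1","s5","s18"): print(t,caps(t,(300,160,370,240)))
from rig import state
s=state();print(s["clock"])
snap("wrist","w19")
a=cv2.imread("pics/w18.png").astype(int);b=cv2.imread("pics/w19.png").astype(int);print("wrist diff",abs(a-b).mean())
```

```text
knob (array([ 0.5762, -0.0904,  0.1177]), [0.001236162685473787, 0.0012361626854739622])
d1 (120, np.float64(318.225), np.float64(215.825))
d5 (136, np.float64(330.6397058823529), np.float64(212.72794117647058))
d18 (141, np.float64(330.9148936170213), np.float64(212.88652482269504))
s1 (113, np.float64(325.0088495575221), np.float64(197.15929203539824))
s5 (145, np.float64(336.5310344827586), np.float64(191.2344827586207))
s18 (149, np.float64(336.66442953020135), np.float64(191.29530201342283))
22.15
wrist diff 4.600076530612245
```

The knob's height is 117.7 mm (118 mm means fully down). The bar rests in the slot against the lip, and the rack hasn't moved since it reached the fence. Bottle, timer and tape are where they were. I'll hold one call as a final check and then hand in.

Emit:
drive_tool(series=[[0, 0, 0, 0, 0, 0, 70], [0, 0, 0, 0, 0, 0, 70], [0, 0, 0, 0, 0, 0, 70], [0, 0, 0, 0, 0, 0, 70], [0, 0, 0, 0, 0, 0, 70]])

```text
clock: 22.62
tcp_pos: [0.5299, -0.0857, 0.2263]
orientation: [-180.0, 0.0, -4.1]
ft_force: [-0.1, 0.4, 1.1]
finger_gap: 0.0598
```

Run:
```python
from h import *
from rig import *
snap("side","d20");a=cv2.imread("pics/d18.png").astype(int);b=cv2.imread("pics/d20.png").astype(int)
print("dock diff",abs(a-b)[170:300,220:370].mean())
print(hand_in())
```

```text
dock diff 1.756974358974359
the job is handed in; nothing more can be done
None
```

The rack is home against the fence, and the gate is shut and held by its latch bar alone. I handed the job in at about 22.7 s, with the arm clear of everything.

**What I did**
- **Rack:** I pushed it back slowly with two fingers at 1–3 N, until the TCP stopped at x = 0.600 m with the force at about 9 N.
- **Gate:** I gripped the knob, raised the bar to about 0.12 rad and swung the gate shut. I felt the catch's back wall at about 10 N and backed off 0.5 mm. Then I lowered the bar until it sat on its rest, also at about 10 N, relieved the load, let go and withdrew upward.

**Last checks**
- **Bar:** The knob measures 117.7 mm above the bench (118 mm is fully down), and the wrist view shows the bar in the slot, against the lip.
- **Gate and rack:** The gate stayed shut for over a second after release. The tube caps moved less than 0.3 px between the end of the push and the end of the job.
- **Bystanders:** The bottle, timer and tape look unmoved in the scene view. I did not measure their positions.

**What disagreed:** While the bar was raised, the estimates of its angle differed: about 0.09 rad from the fixed cameras, 0.117 from the lift and 0.135–0.17 from the wrist. Feeling the back wall settled that the bar was low enough to meet it. The gate angle worked out from my hinge estimate was off by a few degrees, so I closed the gate by force and image instead.

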